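# Check a spring cartridge at its marked height and note the force

### The job

Take the spring cartridge out of the clear tray's right-hand bay (the bay at the spring tester's side), stand it upright in the middle of the tester's round plate, let go, then press its button straight down until its top is level with the top of the height blade and hold it there for a second while you find the force, never squeezing it far past the blade. Then let it spring back and slide the tester's marker along the scale to the force that the spring gave at that height. Leave the cartridge standing on the plate, the other two in their bays and everything else where it is.

Things in the scene. Friction and masses are not known exactly. Their poses are not given: they have to be found in the camera images.
- tester: Grey spring tester, fixed, base 200 x 160 x 30 mm (x, y, z); origin at the centre of its underside. In its frame: round plate at x = -30 mm; height post (16 x 12 mm, 125 mm tall) at x = -30, y = -70 mm; force scale along y at x = +36 mm; marker on rails along y at x = +68 mm. At the blade's height a cartridge gives between 3 and 16 N.
- scale_zero (a point): The scale's 0 N tick, 31 mm above the table. The white scale with black ticks runs 100 mm along +y to 20 N: 5 mm per newton, a tick each newton, a long one each 5 N. A thin dark pointer on its plate side shows the force pressing the button, live; it reads 0 with a free cartridge on the plate (-0.5 N with the plate empty), and goes back when the load is gone.
- plate_top (a point): Centre of the top face of the tester's unloaded plate (aluminium disc 70 mm across, 40 mm above the table, with a thin scribed circle 37 mm across in the middle); z up. The plate rides on the gauge spring and sinks 0.3 mm per newton.
- mark (a point): Tip of the height blade, at the level of its top face (84 mm above the table, 44 mm above the unloaded plate, so 16 mm below the top of a free cartridge on the plate); z up. The small dark horizontal blade, 16 mm wide and 3 mm thick, reaches from the post towards the plate and ends 33 mm from the plate's axis.
- marker (a joint): Where the marker stands on the scale, in m: 0 = 0 N, 0.100 = 20 N (0.005 m per newton), growing towards the tester's +y. It stays where it is left; about 1.5 N moves it.
- marker_grip (a point): Middle of the marker's upright grey grip, 59 mm above the table: 18 mm along the tester's x, 12 mm along its y (the way it slides), its top 13 mm above this point and its sides free down to 17 mm below it. Axes as the tester's.
- tray: Clear acrylic tray, fixed, 130 x 196 x 26 mm (x, y, z), walls and floor 4 mm, two dividers make three bays side by side along y; origin at the centre of its underside.
- right_bay (a point): Middle of the floor of the right-hand bay (towards the tray's -y, the tester's side), 4 mm above the table. Bays are about 60 mm wide (y) and 122 mm long (x).
- middle_bay (a point): The same for the middle bay.
- left_bay (a point): The same for the left-hand bay (tray's +y).
- spring_a: One of three cartridges that look alike but differ in hidden stiffness. Aluminium cup 31 mm across, 28 mm tall; above it a steel coil and a flat round button 26 mm across, 8 mm thick; 60 mm tall in all, 50 g. The button slides straight down up to 24 mm and springs back. Origin: centre of the underside, z up. Grip it by the cup. Which one stands in which bay changes every time.
- spring_b: Another of the three cartridges, same look and size as spring_a, of another stiffness.
- spring_c: Another of the three cartridges, same look and size as spring_a, of another stiffness.
- top_a (a point): Centre of the top face of the button of spring_a; it goes down as the button is pressed.
- top_b (a point): Centre of the top face of the button of spring_b; it goes down as the button is pressed.
- top_c (a point): Centre of the top face of the button of spring_c; it goes down as the button is pressed.
- vial: Bystander: empty glass vial, 23 mm across, 76 mm tall, white cap, standing; origin under its centre.
- scoop: Bystander: small stainless scoop, bowl 50 mm across, 28 mm tall, handle to its -x about 115 mm long; origin under the bowl.
- anchor: Bystander: flat green plastic plant anchor, about 65 x 40 x 8 mm; origin underneath.
- lid_clip: Bystander: bent aluminium lid clip, 46 x 24 x 16 mm; origin underneath.
- jar: Bystander: lidded glass jar, 56 mm across, 70 mm tall; origin under its centre.
- screwdriver: Bystander: screwdriver lying along its x, 160 mm long; origin underneath.

How it is judged:
By the outcome, as a careful person would: the job done as asked, in the order asked, and still so for the second after the job is handed in, with the robot touching nothing.
It also fails if it takes over 51 s, if anything falls off the work surface, if the arm or the gripper's body presses on something with over 40 N, if the wrist force passes 120 N, or if a joint passes its speed limit or range.

### The arm

A 7-joint arm with a two-finger parallel gripper is mounted at the origin on the work surface. World frame = base frame: x ahead of the robot, y to its left, z up, the work surface at z = 0. Lengths are in m, angles in rad, forces in N, time in s.
With the tool pointing down it reaches from about 0.425 to 1.025 m from the base axis. Payload 9.4 kg.
Tool frame: the origin (TCP) lies midway between the tips of the shut fingers; the grasp point (between the pads) lies 19 mm behind it; z points along the fingers, x is the direction in which the jaws open and shut, and the axes are right-handed (so a half turn about z gives the same grasp; the last joint's range is limited). The gripper opens to 85 mm and grips with 20 to 120 N. Pads are 22 mm wide; open, the fingers measure 114 mm over their backs; the gripper's body (76 mm by 85 mm) begins 54 mm behind the grasp point. The pads swing forward as they close: fully open they stand 13 mm farther back than shut.
Start: joints at [-1.369, 0.599, -0.003, 1.599, 0.002, 0.943, -0.08], TCP at [0.2, 0.697, 0.197] pointing down, gripper open.
Joint ranges: [-2.57, 2.57], [-0.35, 1.97], [-1.29, 1.29], [0.11, 2.56], [-1.05, 4.19], [0.11, 1.86], [-2.63, 2.63]. Speed limits (rad/s): [2.22, 2.22, 3.01, 3.01, 3.14, 3.14, 3.14].

### API

Orientations are given as [roll, pitch, yaw] about the fixed x, y, z axes, in that order (R = Rz(yaw) Ry(pitch) Rx(roll)).
In Python, from station import status, eyes, arm gives the robot as it stands.
- The arm moves only by the tool carry_out, never from a script. Its argument "rows" is a list of rows, each a list of 3 entries, a list of its own where there are three numbers: the shift along the tool's x, y, z in m, then the turn, a rotation vector about the tool's x, y, z in rad, then the opening, from 0 (shut) to 1 (fully open). In form: [[[dx, dy, dz], [wx, wy, wz], gripper], ...]. A call has 1 to 20 rows; each row is the pose to reach, as a shift and turn from the pose measured when the call began, along the tool's axes at that moment; what a row does not reach only later rows make up. A row lasts 1/12 s, in which the tool goes at most 41.7 mm and 7.16 degrees, less where a joint would pass 70% of its speed; a pose out of reach is approached as far as the arm can. A call with a gripper value outside its range is refused whole. The fingers move at their own pace and stop on an object; the grip force is fixed at half the most. Time passes only in rows, so rows that repeat a pose let the fingers close. It gives the time, the measured TCP pose, the force and the opening at its end, in the units of the state.
- status.observe(): the state, without advancing time (a new reading comes with each control period).
- eyes.capture(name): name is "scene" or "top" or "wrist"; returns the picture (480x640x3 uint8, red, green, blue); there is no depth.
- eyes.camera_model(name): a dict with "K" (3x3 intrinsics, pixels), "world_from_camera" (4x4, takes a point from camera to world coordinates); the wrist camera has in their place "T_tool_cam" (4x4, takes a point from camera to tool coordinates, whose origin is the TCP and whose axes are the tool frame's). Camera axes: x right, y down, z forward; pixel columns grow to the right and rows downward; lengths in m; the calibration is good to about 2 mm. A picture is of the moment at which its call begins: read the wrist's pose just before it. camera_model takes no time and is no camera call.
- arm.sign_off(): hands the job in, once; it reports no verdict.
The state is a dict: "time": time; "joint_positions": joint angles; "joint_velocities": joint speeds; "tau": joint torques, N m; "tcp_pos": TCP position; "tool_rot": TCP orientation; "contact_force": force on the tool from outside, world axes, zero at the start; "torque": the same for the moment, N m; "grip_width": finger opening in m.
Only numpy, scipy, OpenCV 4.12 (cv2) and the standard library are available. Lean on these libraries where they do the work, as an engineer would, in place of code of your own. Each camera call takes 0.05 s, during which the arm holds its last target.

## Working session

There is one attempt and no reset: what is moved stays moved. The work goes in short steps, Python scripts to look and compute and a tool call to move; the robot and the scene stay as the last step left them, time stands still between calls to the robot, and variables do not carry over. Pictures are saved under pics/ and viewed, and the job is handed in when it is done.

Besides the shell and the picture viewer there is one more tool, called after "Call:" as name(argument=value, ...) on one line, values as JSON. carry_out: Moves the arm, as the interface text tells. Its arguments: {"type":"object","properties":{"rows":{"type":"array","items":{"type":"array"}}},"required":["rows"]}

```bash
mkdir -p pics; ls; python3 - <<'E'
from station import status, eyes, arm
import cv2
s=status.observe(); print(s)
for n in ["scene","top","wrist"]:
    im=eyes.capture(n); cv2.imwrite(f"pics/{n}0.png",im[:,:,::-1]); print(n,eyes.camera_model(n))
E
```

```text
pics
{'time': 0.0, 'joint_positions': array([-1.36871436,  0.60012663, -0.00254072,  1.60013959,  0.00181305,
        0.94286259, -0.07978962]), 'joint_velocities': array([ 3.13959752e-04, -5.08819001e-05,  1.35014545e-03, -7.67632662e-04,
        7.71201243e-05, -4.03277655e-04, -1.77032979e-03]), 'tau': array([-3.09723682e-04, -7.76463246e+01,  1.56469747e+00, -2.58009231e+01,
        1.23032561e-02,  9.00067796e-03,  2.30835280e-05]), 'tcp_pos': array([0.19939192, 0.69650341, 0.19591247]), 'tool_rot': array([3.14143979e+00, 1.52657097e-03, 1.29208873e+00]), 'contact_force': array([ 0.31507072, -1.3850664 ,  0.57589472]), 'torque': array([ 0.04366335, -0.00018609,  0.02595365]), 'grip_width': 0.08533023805045951}
scene {'K': array([[553.1343958 ,   0.        , 314.23784572],
       [  0.        , 553.1343958 , 237.58841594],
       [  0.        ,   0.        ,   1.        ]]), 'world_from_camera': array([[-0.30048929,  0.66677277, -0.68199725,  1.30642613],
       [ 0.95357488,  0.22503492, -0.20013553,  0.15789913],
       [ 0.02002828, -0.71047403, -0.70343835,  0.85684889],
    
[... 313 characters left out ...]
[-0.99944098,  0.02946189,  0.01580262, -0.04966185],
       [-0.01972596, -0.13803209, -0.9902313 ,  0.98090994],
       [ 0.        ,  0.        ,  0.        ,  1.        ]])}
wrist {'K': array([[335.66523324,   0.        , 321.79727345],
       [  0.        , 335.66523324, 239.24163312],
       [  0.        ,   0.        ,   1.        ]]), 'T_tool_cam': array([[ 9.99999723e-01,  1.81383906e-04, -7.21824439e-04,
         6.48094258e-04],
       [ 5.86877648e-05,  9.47611359e-01,  3.19425592e-01,
        -8.16338019e-02],
       [ 7.41947700e-04, -3.19425545e-01,  9.47611086e-01,
        -1.78358005e-01],
       [ 0.00000000e+00,  0.00000000e+00,  0.00000000e+00,
         1.00000000e+00]])}
```

View pics/scene0.png

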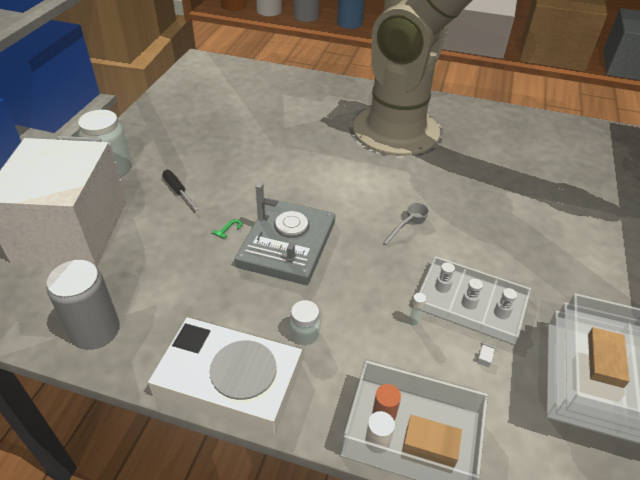

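View pics/top0.png

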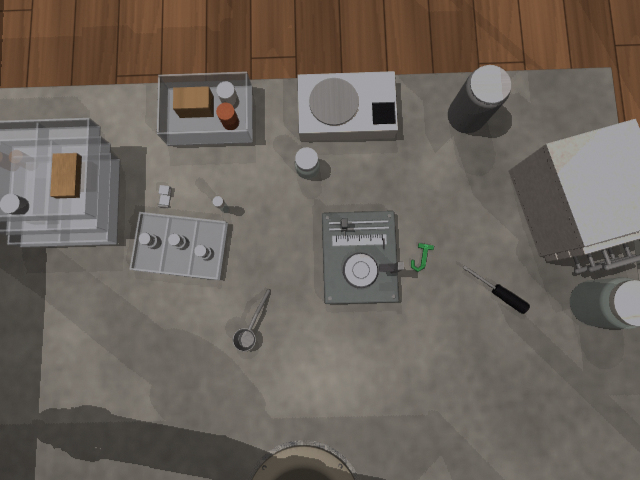

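The top view has the tester at about (360,257), with its plate at (361,270), marker at (345,225) and post to the right. The tray is at about (180,245), and the right-hand cartridge at (204,252). I'll zoom in to measure.

```bash
cat > h.py <<'E'
import numpy as np, cv2
from station import status, eyes, arm
from scipy.spatial.transform import Rotation as Ro
def ray(name,uv,s=None,cm=None):
    cm=cm or eyes.camera_model(name); K=cm["K"]
    if name=="wrist":
        T=np.eye(4);T[:3,:3]=Ro.from_euler('xyz',s["tool_rot"]).as_matrix();T[:3,3]=s["tcp_pos"];W=T@cm["T_tool_cam"]
    else: W=cm["world_from_camera"]
    d=W[:3,:3]@np.linalg.inv(K)@np.array([uv[0],uv[1],1.]); return W[:3,3],d
def onz(name,uv,z,s=None):
    o,d=ray(name,uv,s); return o+d*(z-o[2])/d[2]
def proj(name,p,s=None):
    cm=eyes.camera_model(name)
    if name=="wrist":
        T=np.eye(4);T[:3,:3]=Ro.from_euler('xyz',s["tool_rot"]).as_matrix();T[:3,3]=s["tcp_pos"];W=T@cm["T_tool_cam"]
    else: W=cm["world_from_camera"]
    c=W[:3,:3].T@(np.asarray(p)-W[:3,3]); q=cm["K"]@c; return q[:2]/q[2]
E
python3 - <<'E'
import cv2
t=cv2.imread("pics/top0.png"); 
a=cv2.resize(t[200:312,310:420],None,fx=5,fy=5,interpolation=cv2.INTER_CUBIC)
b=cv2.resize(t[205:285,125:235],None,fx=6,fy=6,interpolation=cv2.INTER_CUBIC)
cv2.imwrite("pics/ta.png",a);cv2.imwrite("pics/tb.png",b)
s=cv2.imread("pics/scene0.png")
cv2.imwrite("pics/sa.png",cv2.resize(s[180:290,225:345],None,fx=5,fy=5,interpolation=cv2.INTER_CUBIC))
cv2.imwrite("pics/sb.png",cv2.resize(s[250:345,405:535],None,fx=6,fy=6,interpolation=cv2.INTER_CUBIC))
E
```

```text
(no output)
```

View pics/ta.png

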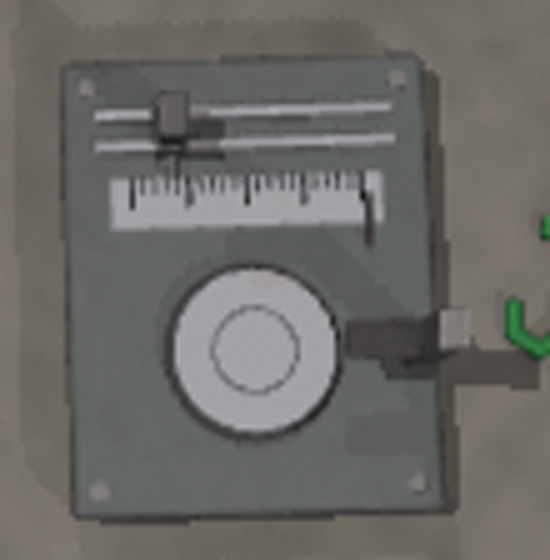

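View pics/tb.png

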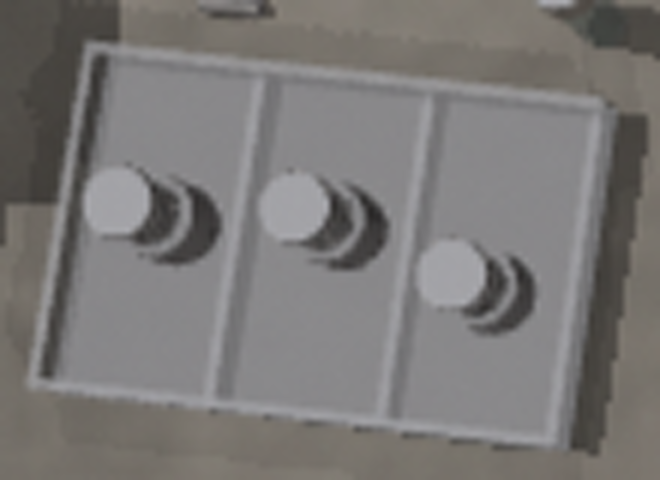

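View pics/sb.png

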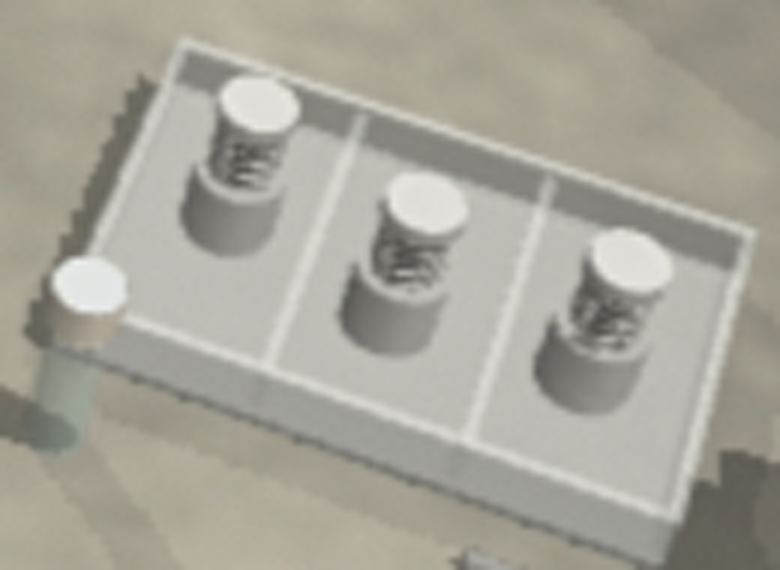

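View pics/sa.png

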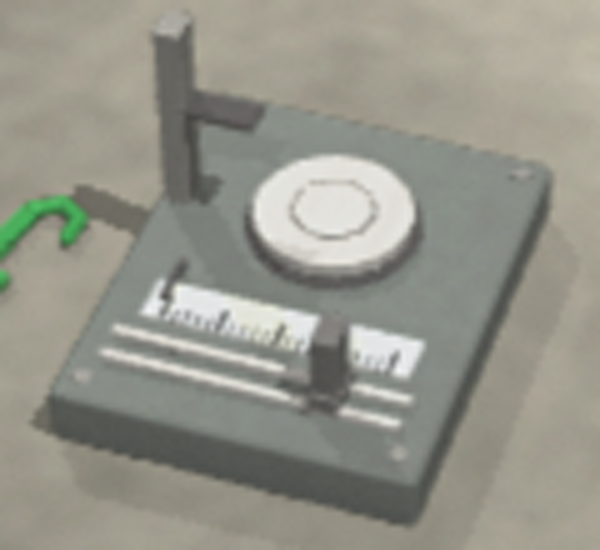

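```bash
python3 - <<'E'
from h import *
A=lambda x,y:((x+.5)/5-.5+310,(y+.5)/5-.5+200)
B=lambda x,y:((x+.5)/6-.5+125,(y+.5)/6-.5+205)
SA=lambda x,y:((x+.5)/5-.5+225,(y+.5)/5-.5+180)
SB=lambda x,y:((x+.5)/6-.5+405,(y+.5)/6-.5+250)
r=lambda p:np.round(p,4)
print("plate top",r(onz("top",A(255,350),.04)),"scene",r(onz("scene",SA(333,212),.04)))
c=[onz("top",A(*q),.03) for q in [(66,66),(414,55),(437,510),(80,515)]]
print("tester corners",r(c)); print("ctr",r(np.mean(c,0)))
e=c[0]-c[1]; print("yaw y-edge",np.degrees(np.arctan2(-e[0],e[1])))
e=c[3]-c[2]; print(np.degrees(np.arctan2(-e[0],e[1])))
c=[onz("top",B(*q),.026) for q in [(88,47),(606,103),(563,441),(36,382)]]
print("tray",r(c),r(np.mean(c,0)))
for i in (0,3):
  e=c[i]-c[1 if i==0 else 2];print(np.degrees(np.arctan2(-e[0],e[1])))
print("btn top",r(onz("top",B(452,273),.064)),"scene",r(onz("scene",SB(258,105),.064)))
print("all top",[r(onz("top",B(*q),.064)) for q in [(118,202),(294,207),(452,273)]])
print("marker",r(onz("top",A(173,108),.072)),r(onz("scene",SA(330,325),.072)))
print("zero tick",r(onz("top",A(363,190),.031)),"20?",r(onz("top",A(134,195),.031)))
E
```

```text
plate top [ 0.483  -0.1361  0.04  ] scene [ 0.4848 -0.136   0.04  ]
tester corners [[ 0.6113 -0.0592  0.03  ]
 [ 0.6115 -0.2122  0.03  ]
 [ 0.4131 -0.2117  0.03  ]
 [ 0.4151 -0.0592  0.03  ]]
ctr [ 0.5128 -0.1356  0.03  ]
yaw y-edge 0.06235155715925312
-0.7550984960756552
tray [[0.6258 0.3503 0.026 ]
 [0.5987 0.1568 0.026 ]
 [0.4744 0.1724 0.026 ]
 [0.5014 0.366  0.026 ]] [0.55   0.2614 0.026 ]
-7.9834270290508025
-7.941489993771436
btn top [0.5321 0.203  0.064 ] scene [0.5325 0.2028 0.064 ]
all top [array([0.5609, 0.3221, 0.064 ]), array([0.5573, 0.2593, 0.064 ]), array([0.5321, 0.203 , 0.064 ])]
marker [ 0.5832 -0.1031  0.072 ] [ 0.5794 -0.104   0.072 ]
zero tick [ 0.5521 -0.1868  0.031 ] 20? [ 0.5528 -0.0871  0.031 ]
```

The right-hand cartridge stands at (0.532, 0.203). The tray is turned about -8°, the tester's yaw is about 0, and the plate centre is at (0.484, -0.136). Next I'll write a helper that turns a world target into tool shifts.

```bash
cat >> h.py <<'E'
def go(p,yawdeg):
    s=status.observe(); R=Ro.from_euler('xyz',s["tool_rot"]); T=Ro.from_euler('xyz',[np.pi,0,np.radians(yawdeg)])
    d=R.inv().apply(np.asarray(p)-s["tcp_pos"]); w=(R.inv()*T).as_rotvec()
    print("t",round(s["time"],2),"tcp",np.round(s["tcp_pos"],4),"rot",np.round(s["tool_rot"],3),"F",np.round(s["contact_force"],1),"w",round(s["grip_width"],4)); print("d",np.round(d,4),"w",np.round(w,4))
E
python3 -c "
from h import *
go([.532,.203,.15],-8)"
```

```text
t 0.15 tcp [0.1994 0.6966 0.1961] rot [3.141e+00 1.000e-03 1.292e+00] F [0.  0.1 0. ] w 0.0853
d [-0.383   0.4555  0.0466] w [1.0000e-03 9.0000e-04 1.4317e+00]
```

Call:
carry_out(rows=[[[-0.383,0.4555,0.0466],[0.001,0.001,1.432],0.65],[[-0.383,0.4555,0.0466],[0.001,0.001,1.432],0.65],[[-0.383,0.4555,0.0466],[0.001,0.001,1.432],0.65],[[-0.383,0.4555,0.0466],[0.001,0.001,1.432],0.65],[[-0.383,0.4555,0.0466],[0.001,0.001,1.432],0.65],[[-0.383,0.4555,0.0466],[0.001,0.001,1.432],0.65],[[-0.383,0.4555,0.0466],[0.001,0.001,1.432],0.65],[[-0.383,0.4555,0.0466],[0.001,0.001,1.432],0.65],[[-0.383,0.4555,0.0466],[0.001,0.001,1.432],0.65],[[-0.383,0.4555,0.0466],[0.001,0.001,1.432],0.65],[[-0.383,0.4555,0.0466],[0.001,0.001,1.432],0.65],[[-0.383,0.4555,0.0466],[0.001,0.001,1.432],0.65],[[-0.383,0.4555,0.0466],[0.001,0.001,1.432],0.65],[[-0.383,0.4555,0.0466],[0.001,0.001,1.432],0.65],[[-0.383,0.4555,0.0466],[0.001,0.001,1.432],0.65],[[-0.383,0.4555,0.0466],[0.001,0.001,1.432],0.65],[[-0.383,0.4555,0.0466],[0.001,0.001,1.432],0.65],[[-0.383,0.4555,0.0466],[0.001,0.001,1.432],0.65],[[-0.383,0.4555,0.0466],[0.001,0.001,1.432],0.65],[[-0.383,0.4555,0.0466],[0.001,0.001,1.432],0.65]])

```text
time: 1.82
tcp_pos: [0.5312, 0.2045, 0.15]
tool_rot: [-3.141, 0.0, -0.137]
contact_force: [-0.3, -0.4, -0.8]
grip_width: 0.0557
```

```bash
python3 -c "
from h import *
go([.532,.203,.012],-8)
s=status.observe();im=eyes.capture('wrist');cv2.imwrite('pics/w1.png',im[:,:,::-1])
print(proj('wrist',[.532,.203,.064],s))"
```

```text
t 1.82 tcp [0.5312 0.2045 0.15  ] rot [-3.141  0.    -0.137] F [-0.3 -0.4 -0.8] w 0.0557
d [0.0011 0.0015 0.138 ] w [-0.0004  0.0004  0.0022]
[322.320769   233.39753777]
```

View pics/w1.png

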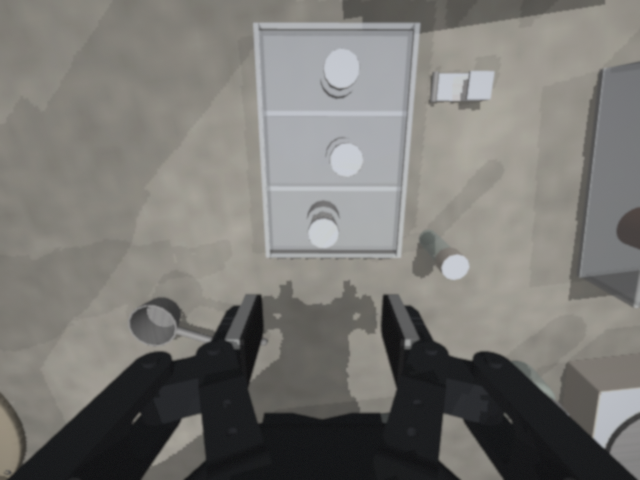

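The wrist view has the right-hand button at (323,233), and the projection put it at (322,233), so they agree. Descending.

Call:
carry_out(rows=[[[0.001,0.0015,0.03],[0,0,0],0.65],[[0.001,0.0015,0.06],[0,0,0],0.65],[[0.001,0.0015,0.085],[0,0,0],0.65],[[0.001,0.0015,0.105],[0,0,0],0.65],[[0.001,0.0015,0.12],[0,0,0],0.65],[[0.001,0.0015,0.132],[0,0,0],0.65],[[0.001,0.0015,0.14],[0,0,0],0.65],[[0.001,0.0015,0.142],[0,0,0],0.65],[[0.001,0.0015,0.142],[0,0,0],0.65],[[0.001,0.0015,0.142],[0,0,0],0.3],[[0.001,0.0015,0.142],[0,0,0],0.2],[[0.001,0.0015,0.142],[0,0,0],0.1],[[0.001,0.0015,0.142],[0,0,0],0.1],[[0.001,0.0015,0.142],[0,0,0],0.1],[[0.001,0.0015,0.142],[0,0,0],0.1],[[0.001,0.0015,0.142],[0,0,0],0.1]])

```text
time: 3.2
tcp_pos: [0.5324, 0.2029, 0.0082]
tool_rot: [-3.141, -0.0, -0.138]
contact_force: [1.0, -0.4, 0.3]
grip_width: 0.023
```

```bash
python3 -c "
from h import *
go([.532,.203,.16],-8)
s=status.observe();im=eyes.capture('wrist');cv2.imwrite('pics/w2.png',im[:,:,::-1])"
```

```text
t 3.2 tcp [0.5324 0.2029 0.0082] rot [-3.141 -0.    -0.138] F [ 1.  -0.4  0.3] w 0.023
d [-3.000e-04 -1.000e-04 -1.518e-01] w [-0.0007 -0.0004  0.002 ]
```

View pics/w2.png

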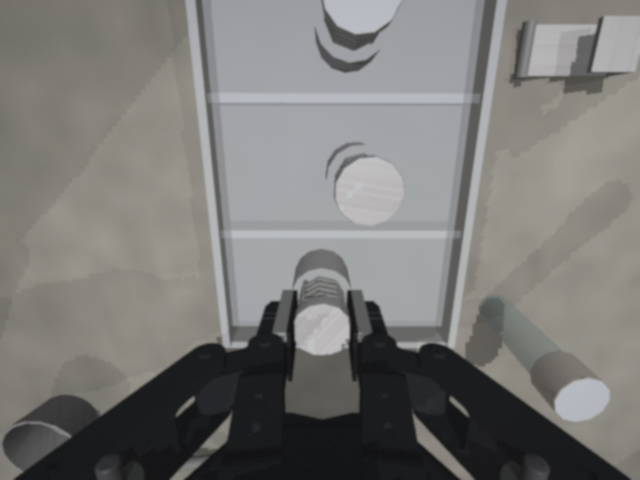

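```bash
python3 -c "
from h import *
s=status.observe();print(s['grip_width'])
print(proj('wrist',[.532,.203,.064],s),proj('wrist',[.532,.203,.032],s))
im=cv2.imread('pics/w2.png');cv2.imwrite('pics/w2z.png',cv2.resize(im[230:430,220:420],None,fx=3,fy=3,interpolation=cv2.INTER_CUBIC))
im=eyes.capture('scene')[:,:,::-1];cv2.imwrite('pics/s2z.png',cv2.resize(im[230:345,385:535],None,fx=5,fy=5,interpolation=cv2.INTER_CUBIC))"
```

```text
0.023036004510125847
[319.74278765 331.19168041] [320.06355189 295.21865322]
```

View pics/w2z.png

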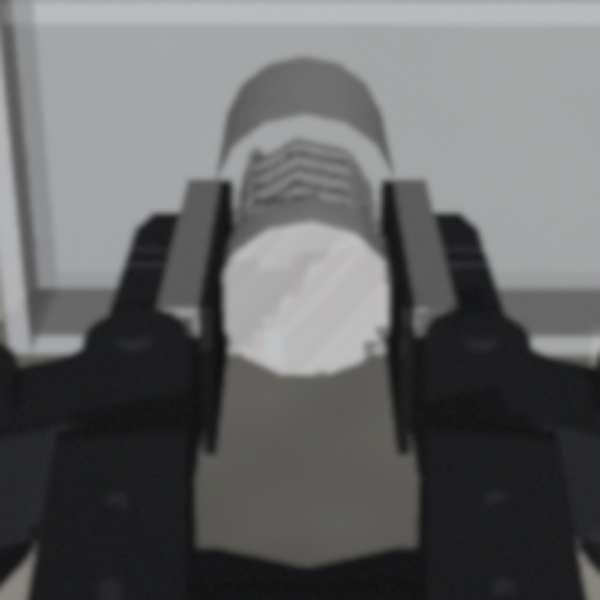

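View pics/s2z.png

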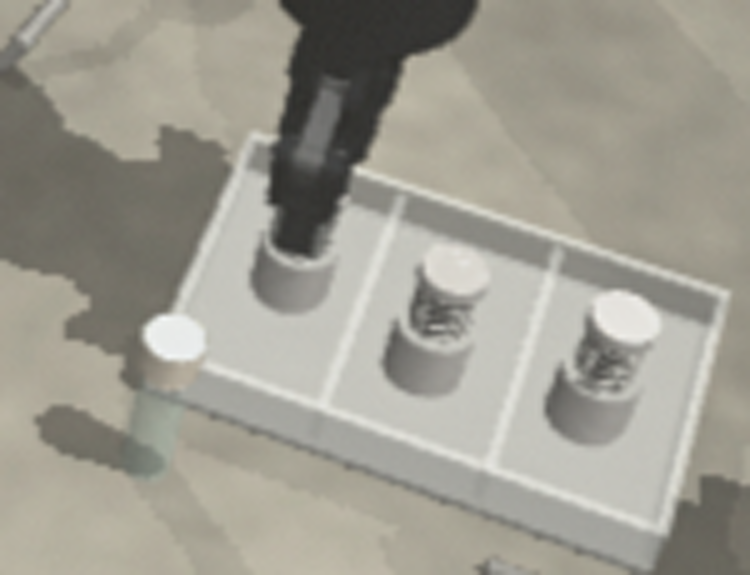

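```bash
python3 -c "
from h import *
s=status.observe();R=Ro.from_euler('xyz',s['tool_rot'])
for x in (-.0115,-.0155):
 for z in (0,-.01,-.02,-.03,-.04):
  q=proj('wrist',s['tcp_pos']+R.apply([x,-.011,z]),s);print(x,z,q,(q-[220,230])*3)"
```

```text
-0.0115 0 [300.64572492 258.26520574] [241.93717476  84.79561721]
-0.0115 -0.01 [299.5553592  265.13533386] [238.66607761 105.40600157]
-0.0115 -0.02 [298.34551668 272.75825615] [235.03655004 128.27476844]
-0.0115 -0.03 [296.9954216  281.26487557] [230.9862648  153.79462671]
-0.0115 -0.04 [295.47918491 290.8183127 ] [226.43755472 182.45493811]
-0.0155 0 [293.64870933 258.26675434] [220.946128    84.80026303]
-0.0155 -0.01 [292.19489348 265.13702439] [216.58468044 105.41107317]
-0.0155 -0.02 [290.58177428 272.76011127] [211.74532283 128.2803338 ]
-0.0155 -0.03 [288.78165027 281.26692318] [206.34495082 153.80076954]
-0.0155 -0.04 [286.76000212 290.8205876 ] [200.28000635 182.46176279]
```

```bash
python3 -c "
from h import *
for uv in [(446,280),(452,279),(441,278)]:
  o,d=ray('scene',uv)
  for x in (.532,.546,.555):
    t=(x-o[0])/d[0];print(uv,np.round(o+t*d,4))
s=status.observe()
for z in (.008,.02,.03,.04): print(z,proj('scene',[.546,.203,z]))
"
```

```text
(446, 280) [0.532  0.2067 0.0265]
(446, 280) [0.546  0.2058 0.0415]
(446, 280) [0.555  0.2053 0.0512]
(452, 279) [0.532  0.2173 0.0334]
(452, 279) [0.546  0.2162 0.0483]
(452, 279) [0.555  0.2155 0.0579]
(441, 278) [0.532  0.1963 0.0288]
(441, 278) [0.546  0.1956 0.0438]
(441, 278) [0.555  0.1952 0.0534]
0.008 [441.44181713 290.66942323]
0.02 [442.54056289 286.78345377]
0.03 [443.46916968 283.49922029]
0.04 [444.4098264  280.17236944]
```

The grip reads 23 mm. The wrist and scene views both put the fingertips near z = 0.04 with the TCP reading 0.008. The real tips therefore sit about 35 mm behind the reported TCP, and I have closed on the coil rather than the cup. I'll reopen and go lower with small guarded steps.

Call:
carry_out(rows=[[[0,0,0],[0,0,0],0.4],[[0,0,0],[0,0,0],0.65],[[0,0,0],[0,0,0],0.65],[[0,0,0],[0,0,0],0.65],[[0,0,0],[0,0,0],0.65],[[0,0,0.004],[0,0,0],0.65],[[0,0,0.008],[0,0,0],0.65],[[0,0,0.012],[0,0,0],0.65],[[0,0,0.015],[0,0,0],0.65],[[0,0,0.015],[0,0,0],0.65]])

```text
time: 4.13
tcp_pos: [0.5319, 0.2027, -0.0077]
tool_rot: [3.142, 0.001, -0.138]
contact_force: [-0.1, -0.5, -0.1]
grip_width: 0.0555
```

```bash
python3 -c "
from h import *
s=status.observe();print(s['contact_force'],s['tcp_pos'],s['grip_width'])
im=eyes.capture('wrist')[:,:,::-1];cv2.imwrite('pics/w3.png',im)
im=eyes.capture('scene')[:,:,::-1];cv2.imwrite('pics/s3z.png',cv2.resize(im[230:345,385:535],None,fx=5,fy=5,interpolation=cv2.INTER_CUBIC))"
```

```text
[-0.05438863 -0.49146081 -0.11904042] [ 0.5319067   0.20269309 -0.00773045] 0.055477078647976776
```

View pics/w3.png

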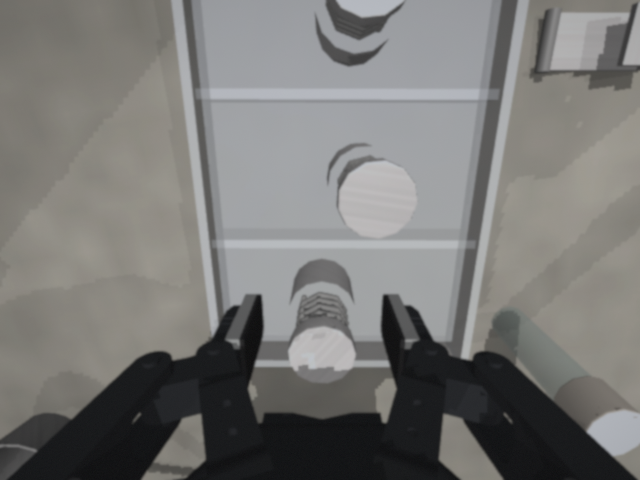

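View pics/s3z.png

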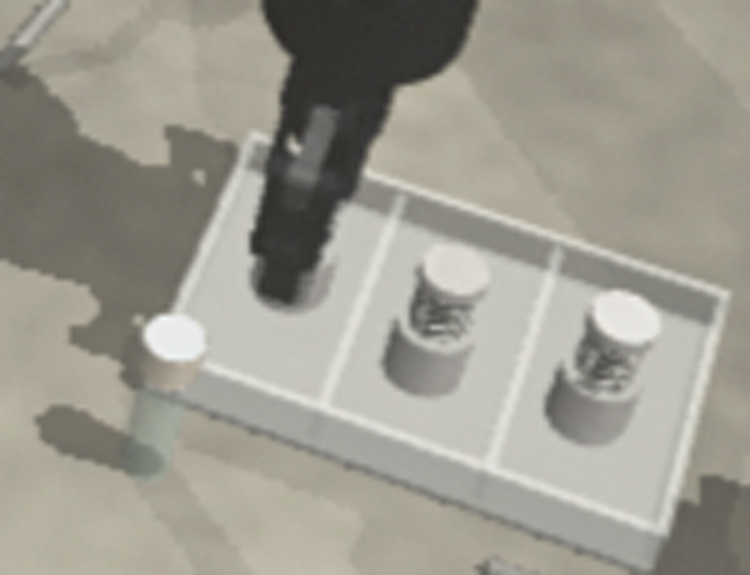

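No force with the TCP at z = -0.008, so the offset is real. The tips are now about 26–30 mm above the table. Going 15 mm lower, then closing.

Call:
carry_out(rows=[[[0,0,0.004],[0,0,0],0.65],[[0,0,0.008],[0,0,0],0.65],[[0,0,0.012],[0,0,0],0.65],[[0,0,0.015],[0,0,0],0.65],[[0,0,0.015],[0,0,0],0.65],[[0,0,0.015],[0,0,0],0.3],[[0,0,0.015],[0,0,0],0.2],[[0,0,0.015],[0,0,0],0.2],[[0,0,0.015],[0,0,0],0.2],[[0,0,0.015],[0,0,0],0.2],[[0,0,0.015],[0,0,0],0.2]])

```text
time: 5.15
tcp_pos: [0.5322, 0.2027, -0.0218]
tool_rot: [-3.141, 0.0, -0.138]
contact_force: [-1.3, -1.0, 5.2]
grip_width: 0.0279
```

```bash
python3 -c "
from h import *
s=status.observe();print(s['contact_force'],s['tcp_pos'],s['grip_width'])
im=eyes.capture('wrist')[:,:,::-1];cv2.imwrite('pics/w4.png',im)
im=eyes.capture('scene')[:,:,::-1];cv2.imwrite('pics/s4z.png',cv2.resize(im[230:345,385:535],None,fx=5,fy=5,interpolation=cv2.INTER_CUBIC))"
```

```text
[-1.29667307 -0.99303758  5.23158043] [ 0.53220596  0.20271042 -0.02183166] 0.027864941422951272
```

View pics/w4.png

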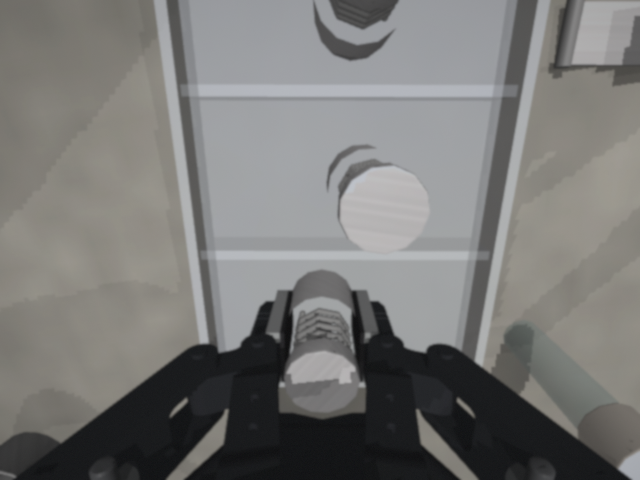

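View pics/s4z.png

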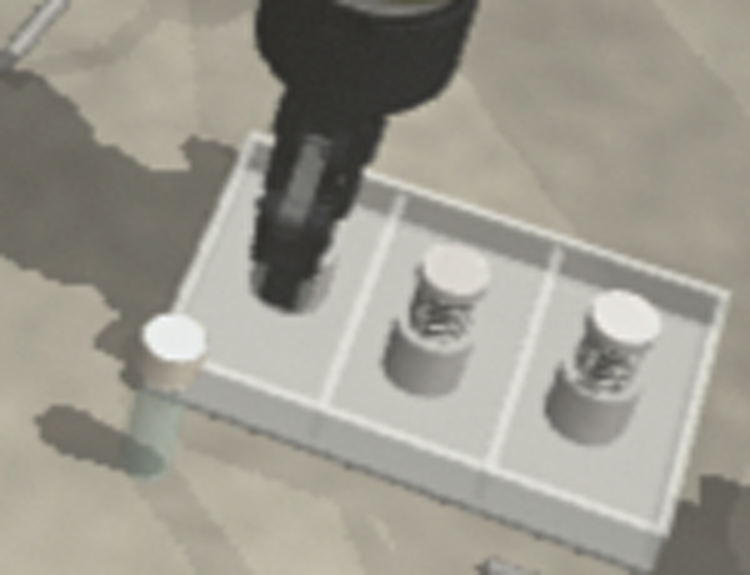

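Width is 27.9 mm against 23.0 mm on the coil, and both views show the fingers around the cup. Lifting.

Call:
carry_out(rows=[[[0,0,-0.004],[0,0,0],0.2],[[0,0,-0.015],[0,0,0],0.2],[[0,0,-0.035],[0,0,0],0.2],[[0,0,-0.06],[0,0,0],0.2],[[0,0,-0.085],[0,0,0],0.2],[[0,0,-0.105],[0,0,0],0.2],[[0,0,-0.115],[0,0,0],0.2],[[0,0,-0.12],[0,0,0],0.2],[[0,0,-0.12],[0,0,0],0.2]])

```text
time: 6.0
tcp_pos: [0.5326, 0.203, 0.0991]
tool_rot: [-3.14, -0.001, -0.138]
contact_force: [0.2, 0.6, -0.9]
grip_width: 0.028
```

```bash
python3 -c "
from h import *
go([.484,-.136,.1],0)
im=eyes.capture('scene')[:,:,::-1];cv2.imwrite('pics/s5z.png',cv2.resize(im[180:345,385:535],None,fx=3.5,fy=3.5,interpolation=cv2.INTER_CUBIC))"
```

```text
t 6.0 tcp [0.5326 0.203  0.0991] rot [-3.14e+00 -1.00e-03 -1.38e-01] F [ 0.2  0.6 -0.9] w 0.028
d [-0.0016  0.3425 -0.0014] w [-0.0014 -0.0013 -0.1376]
```

View pics/s5z.png

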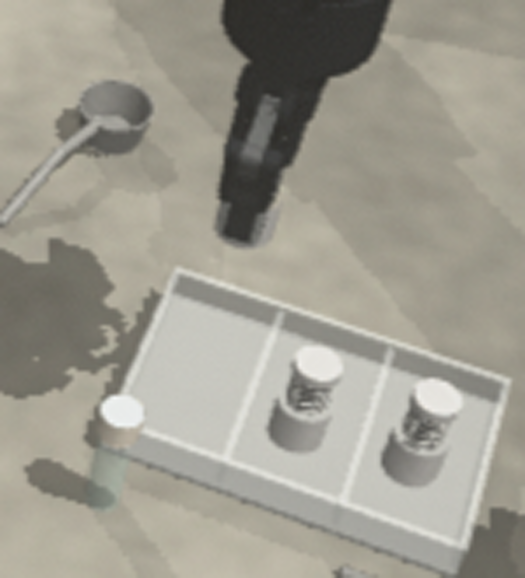

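The cartridge is held and out of the bay, upright. Moving above the plate.

Call:
carry_out(rows=[[[0,0.02,0],[0,0,-0.02],0.2],[[0,0.05,0],[0,0,-0.05],0.2],[[0,0.085,0],[0,0,-0.08],0.2],[[0,0.12,0],[0,0,-0.11],0.2],[[0,0.155,0],[0,0,-0.137],0.2],[[-0.001,0.19,0],[-0.001,-0.001,-0.137],0.2],[[-0.001,0.225,0],[-0.001,-0.001,-0.137],0.2],[[-0.0015,0.26,-0.001],[-0.001,-0.001,-0.137],0.2],[[-0.0015,0.29,-0.001],[-0.001,-0.001,-0.137],0.2],[[-0.0015,0.315,-0.001],[-0.001,-0.001,-0.137],0.2],[[-0.0015,0.333,-0.001],[-0.001,-0.001,-0.137],0.2],[[-0.0015,0.3425,-0.001],[-0.001,-0.001,-0.137],0.2],[[-0.0015,0.3425,-0.001],[-0.001,-0.001,-0.137],0.2],[[-0.0015,0.3425,-0.001],[-0.001,-0.001,-0.137],0.2]])

```text
time: 7.22
tcp_pos: [0.4833, -0.1357, 0.0982]
tool_rot: [-3.141, 0.002, -0.001]
contact_force: [-0.3, -0.1, 0.0]
grip_width: 0.0278
```

```bash
python3 -c "
from h import *
go([.484,-.136,.0145],0)
s=status.observe()
im=eyes.capture('wrist')[:,:,::-1];cv2.imwrite('pics/w6.png',im)
print(proj('wrist',[.484,-.136,.04],s), proj('wrist',[.484,-.136,.126],s))
im=eyes.capture('scene')[:,:,::-1];cv2.imwrite('pics/s6z.png',cv2.resize(im[150:300,215:355],None,fx=4,fy=4,interpolation=cv2.INTER_CUBIC))"
```

```text
t 7.22 tcp [ 0.4833 -0.1357  0.0982] rot [-3.141e+00  2.000e-03 -1.000e-03] F [-0.3 -0.1  0. ] w 0.0278
d [0.0009 0.0004 0.0837] w [-0.0005  0.0021 -0.0011]
[321.9993347  243.18374613] [321.79382472 299.56607869]
```

View pics/s6z.png

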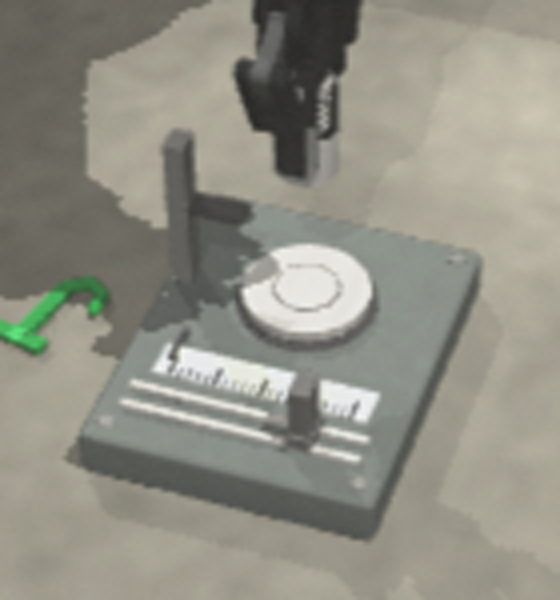

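View pics/w6.png

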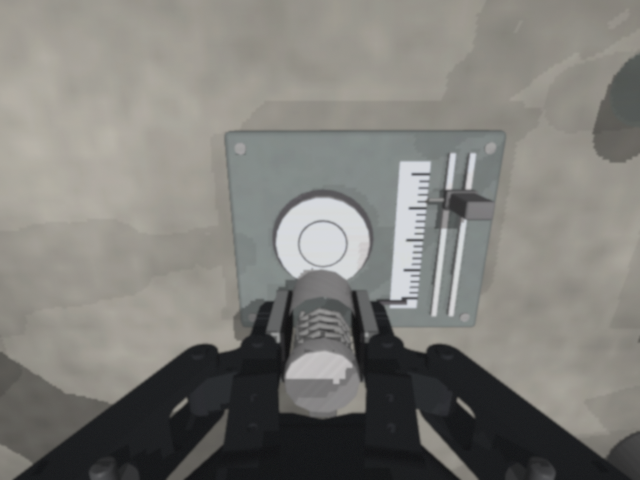

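The scribed circle's centre is at (323,243) against a predicted (322,243). Lowering onto the plate, which is compliant (0.3 mm/N).

Call:
carry_out(rows=[[[0.001,0.0004,0.02],[0,0.002,-0.001],0.2],[[0.001,0.0004,0.04],[0,0.002,-0.001],0.2],[[0.001,0.0004,0.055],[0,0.002,-0.001],0.2],[[0.001,0.0004,0.066],[0,0.002,-0.001],0.2],[[0.001,0.0004,0.074],[0,0.002,-0.001],0.2],[[0.001,0.0004,0.079],[0,0.002,-0.001],0.2],[[0.001,0.0004,0.082],[0,0.002,-0.001],0.2],[[0.001,0.0004,0.083],[0,0.002,-0.001],0.2],[[0.001,0.0004,0.084],[0,0.002,-0.001],0.2],[[0.001,0.0004,0.084],[0,0.002,-0.001],0.2]])

```text
time: 8.15
tcp_pos: [0.4849, -0.1349, 0.0148]
tool_rot: [-3.141, -0.001, 0.002]
contact_force: [-1.0, -0.6, -0.0]
grip_width: 0.0279
```

```bash
python3 -c "
from h import *
go([.484,-.136,.0145],0)
s=status.observe()
im=eyes.capture('wrist')[:,:,::-1];cv2.imwrite('pics/w7.png',im)
im=eyes.capture('scene')[:,:,::-1];cv2.imwrite('pics/s7z.png',cv2.resize(im[150:300,215:355],None,fx=4,fy=4,interpolation=cv2.INTER_CUBIC))"
```

```text
t 8.15 tcp [ 0.4849 -0.1349  0.0148] rot [-3.141e+00 -1.000e-03  2.000e-03] F [-1.  -0.6 -0. ] w 0.0279
d [-0.0009  0.0011  0.0003] w [-0.0005 -0.001   0.0023]
```

View pics/s7z.png

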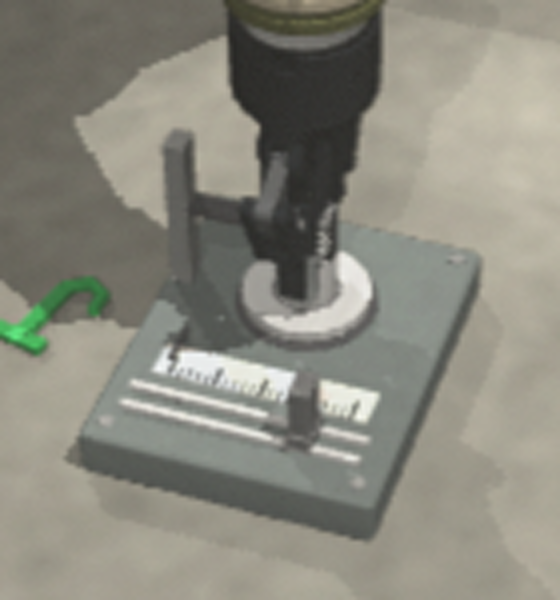

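View pics/w7.png

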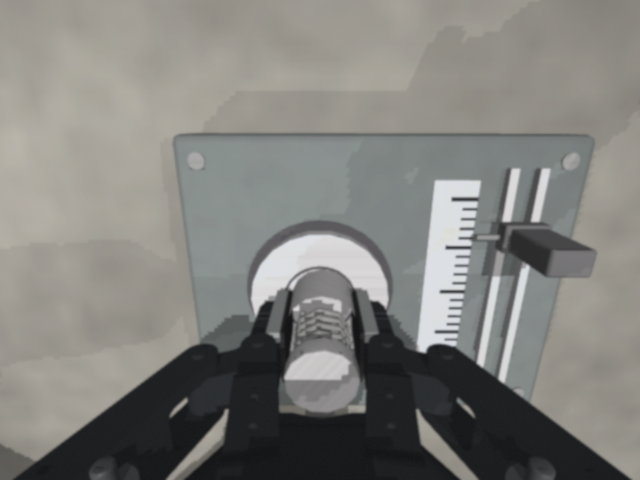

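Call:
carry_out(rows=[[[-0.0004,0.0004,0.0005],[0,0,0],0.2],[[-0.0004,0.0004,0.001],[0,0,0],0.2],[[-0.0004,0.0004,0.001],[0,0,0],0.2]])

```text
time: 8.5
tcp_pos: [0.4846, -0.1356, 0.0141]
tool_rot: [-3.141, -0.002, 0.002]
contact_force: [-0.3, -0.6, 0.6]
grip_width: 0.028
```

```bash
python3 -c "
from h import *
go([.484,-.136,.0135],0)
im=eyes.capture('scene')[:,:,::-1];cv2.imwrite('pics/s8z.png',cv2.resize(im[210:270,240:320],None,fx=8,fy=8,interpolation=cv2.INTER_CUBIC))"
```

```text
t 8.5 tcp [ 0.4846 -0.1356  0.0141] rot [-3.141e+00 -2.000e-03  2.000e-03] F [-0.3 -0.6  0.6] w 0.028
d [-0.0006  0.0004  0.0006] w [-0.0003 -0.0016  0.002 ]
```

View pics/s8z.png

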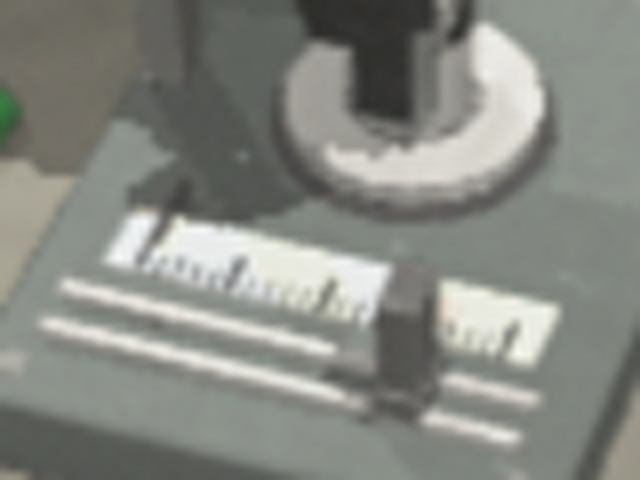

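Call:
carry_out(rows=[[[0,0,0.0005],[0,0,0],0.2],[[0,0,0.0008],[0,0,0],0.2],[[0,0,0.0008],[0,0,0],0.36],[[0,0,0.0008],[0,0,0],0.4],[[0,0,0.0008],[0,0,0],0.45],[[0,0,0.0008],[0,0,0],0.55],[[0,0,0.0008],[0,0,0],0.65],[[0,0,0.0008],[0,0,0],0.7],[[0,0,-0.003],[0,0,0],0.7],[[0,0,-0.01],[0,0,0],0.7],[[0,0,-0.025],[0,0,0],0.7],[[0,0,-0.045],[0,0,0],0.7],[[0,0,-0.07],[0,0,0],0.7],[[0,0,-0.095],[0,0,0],0.7],[[0,0,-0.11],[0,0,0],0.4],[[0,0,-0.12],[0,0,0],0.0],[[0,0,-0.12],[0,0,0],0.0],[[0,0,-0.12],[0,0,0],0.0]])

```text
time: 10.05
tcp_pos: [0.4845, -0.1354, 0.1343]
tool_rot: [-3.141, -0.003, 0.002]
contact_force: [-0.1, 0.8, 0.3]
grip_width: 0.0114
```

```bash
python3 -c "
from h import *
go([.484,-.136,.1],-90)
s=status.observe()
im=eyes.capture('wrist')[:,:,::-1];cv2.imwrite('pics/w9.png',im)
print(proj('wrist',[.484,-.136,.04],s), proj('wrist',[.484,-.136,.1],s))
im=eyes.capture('scene')[:,:,::-1];cv2.imwrite('pics/s9z.png',cv2.resize(im[150:300,215:355],None,fx=4,fy=4,interpolation=cv2.INTER_CUBIC))"
```

```text
t 10.05 tcp [ 0.4845 -0.1354  0.1343] rot [-3.141e+00 -3.000e-03  2.000e-03] F [-0.1  0.8  0.3] w 0.0114
d [-0.0006  0.0006  0.0343] w [-0.0022 -0.0018  1.5732]
[320.09145685 229.36308526] [319.91982858 255.10527525]
```

View pics/s9z.png

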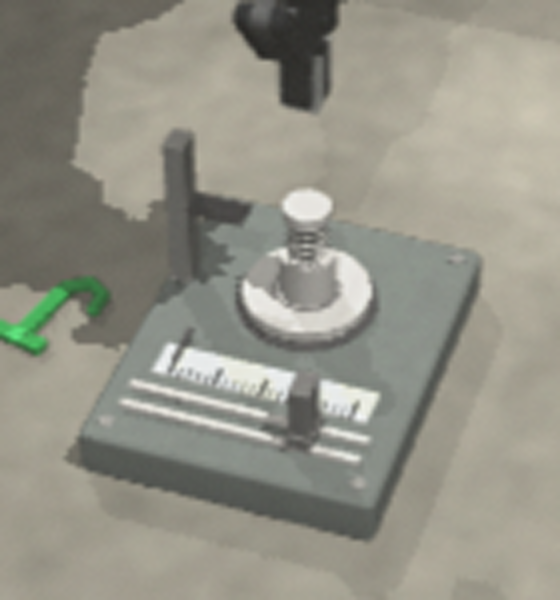

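View pics/w9.png

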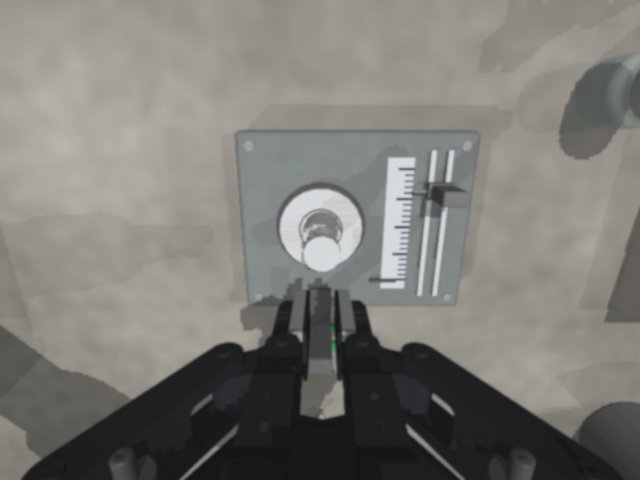

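The cartridge stands upright in the middle of the plate, with its button at (322,253) and the pointer at about 0. I'll turn to yaw -90 so the wrist camera sees the scale while pressing.

Call:
carry_out(rows=[[[-0.0006,0.0006,0],[-0.002,-0.002,1.573],0],[[-0.0006,0.0006,0],[-0.002,-0.002,1.573],0],[[-0.0006,0.0006,0],[-0.002,-0.002,1.573],0],[[-0.0006,0.0006,0],[-0.002,-0.002,1.573],0],[[-0.0006,0.0006,0],[-0.002,-0.002,1.573],0],[[-0.0006,0.0006,0],[-0.002,-0.002,1.573],0],[[-0.0006,0.0006,0],[-0.002,-0.002,1.573],0],[[-0.0006,0.0006,0],[-0.002,-0.002,1.573],0],[[-0.0006,0.0006,0],[-0.002,-0.002,1.573],0],[[-0.0006,0.0006,0],[-0.002,-0.002,1.573],0],[[-0.0006,0.0006,0.01],[-0.002,-0.002,1.573],0],[[-0.0006,0.0006,0.025],[-0.002,-0.002,1.573],0],[[-0.0006,0.0006,0.04],[-0.002,-0.002,1.573],0],[[-0.0006,0.0006,0.052],[-0.002,-0.002,1.573],0],[[-0.0006,0.0006,0.055],[-0.002,-0.002,1.573],0],[[-0.0006,0.0006,0.055],[-0.002,-0.002,1.573],0]])

```text
time: 11.48
tcp_pos: [0.4822, -0.136, 0.0768]
tool_rot: [3.136, 0.0, -1.571]
contact_force: [-0.5, -0.0, 0.5]
grip_width: 0.0002
```

```bash
python3 -c "
from h import *
go([.484,-.136,.065],-90)
s=status.observe();print(s['joint_positions'].round(2))
im=eyes.capture('wrist')[:,:,::-1];cv2.imwrite('pics/w10.png',im)
print(proj('wrist',[.484,-.136,.1],s))
im=eyes.capture('scene')[:,:,::-1];cv2.imwrite('pics/s10z.png',cv2.resize(im[150:300,215:355],None,fx=4,fy=4,interpolation=cv2.INTER_CUBIC))"
```

```text
t 11.48 tcp [ 0.4822 -0.136   0.0768] rot [ 3.136  0.    -1.571] F [-0.5 -0.   0.5] w 0.0002
d [ 0.     -0.0019  0.0118] w [0.0057 0.0005 0.0002]
[-0.24  0.6   0.59  2.23 -0.7   0.5  -0.67]
[322.53678519 292.27199526]
```

View pics/s10z.png

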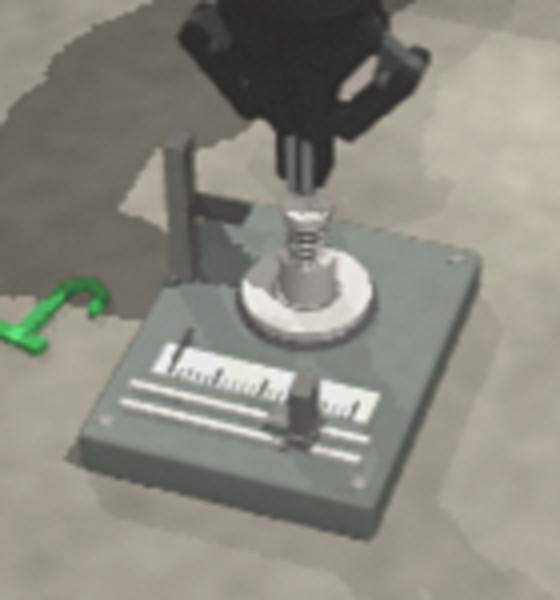

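View pics/w10.png

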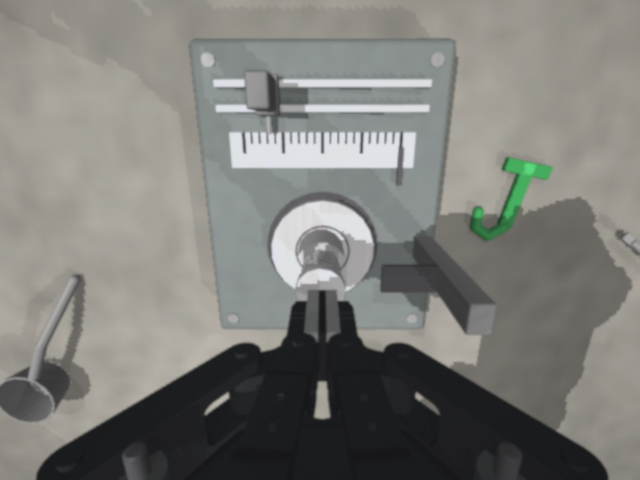

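The whole scale is visible, with 0 at u≈402, 20 N at u≈243 and the pointer at (401,165). Now a pointer-reading helper, then a guarded descent.

```bash
cat >> h.py <<'E'
def read(fn=None,dbg=False,im=None,z=.031):
    s=status.observe()
    if im is None: im=eyes.capture('wrist')[:,:,::-1].copy()
    if fn: cv2.imwrite(fn,im)
    g=cv2.cvtColor(im,cv2.COLOR_BGR2GRAY).astype(float)
    # white strip
    m=(g>200).astype(np.uint8); n,l,st,c=cv2.connectedComponentsWithStats(m)
    ok=[i for i in range(1,n) if st[i,2]>120 and 15<st[i,3]<90 and st[i,1]<200]
    i=max(ok,key=lambda i:st[i,4]); x,y,w,h=st[i,:4]
    def minima(p,thr):
        d=np.where(p<thr,thr-p,0); n,l=cv2.connectedComponents((d>0).astype(np.uint8).reshape(1,-1)); l=l.ravel()
        return [round(float((np.arange(len(p))[l==k]*d[l==k]).sum()/d[l==k].sum()),2) for k in range(1,n)]
    top=g[y+3:y+int(h*.25)+1,x:x+w].mean(0); mid=g[y+int(h*.42):y+int(h*.52),x:x+w].mean(0); low=g[y+int(h*.8):y+int(h*.95),x:x+w].mean(0)
    T=[round(x+t,2) for t in minima(top,170)];M=[round(x+t,2) for t in minima(mid,170)];L=[round(x+t,2) for t in minima(low,170)]
    print("strip",x,y,w,h,"t",round(s["time"],2),"tcp",np.round(s["tcp_pos"],4),"F",np.round(s["contact_force"],2)); print("ticks",T);print("mid",M);print("pointer(low)",L)
E
python3 -c "
from h import *
read('pics/w11.png')
go([.484,-.136,.069],-90)"
```

```text
strip 230 134 168 35 t 11.58 tcp [ 0.4831 -0.1362  0.0782] F [ 0.13 -0.58 -0.44]
ticks [np.float64(243.58), np.float64(251.35), np.float64(259.17), np.float64(266.98), np.float64(274.82), np.float64(282.63), np.float64(290.35), np.float64(298.09), np.float64(306.0), np.float64(313.86), np.float64(321.6), np.float64(329.43), np.float64(337.28), np.float64(345.04), np.float64(352.91), np.float64(360.74), np.float64(368.49), np.float64(376.33), np.float64(384.16), np.float64(391.91)]
mid [np.float64(244.17), np.float64(282.93), np.float64(321.54), np.float64(360.32)]
pointer(low) [np.float64(230.0), np.float64(396.98)]
t 11.63 tcp [ 0.4833 -0.1362  0.0785] rot [ 3.139  0.    -1.571] F [-0.3 -0.3  0.2] w 0.0001
d [-0.0002 -0.0007  0.0095] w [0.0023 0.0004 0.    ]
```

```bash
python3 - <<'E'
t=open('h.py').read()
t=t.replace("i=max(ok,key=lambda i:st[i,4]); x,y,w,h=st[i,:4]","""i=max(ok,key=lambda i:st[i,4]); y,h=st[i,1],st[i,3]
    xs=np.where(g[y+h//2-6:y+h//2+6].max(0)>200)[0]; xs=xs[(xs>st[i,0]-140)&(xs<st[i,0]+300)]; x,w=xs.min(),xs.max()-xs.min()+1""").replace("[round(x+t,2)","[round(float(x+t),2)").replace("st[i,2]>120","st[i,2]>70")
open('h.py','w').write(t)
from h import *
read(im=cv2.imread('pics/w11.png'))
E
```

```text
strip 231 134 182 35 t 11.63 tcp [ 0.4833 -0.1362  0.0785] F [-0.29 -0.29  0.2 ]
ticks [243.58, 251.35, 259.17, 266.98, 274.82, 282.63, 290.35, 298.09, 306.0, 313.86, 321.6, 329.43, 337.28, 345.04, 352.91, 360.74, 368.49, 376.33, 384.16, 391.91, 399.81]
mid [244.17, 282.93, 321.54, 360.32, 399.45]
pointer(low) [398.72]
```

Call:
carry_out(rows=[[[0,-0.0005,0.002],[0.002,0,0],0],[[0,-0.0005,0.004],[0.002,0,0],0],[[0,-0.0005,0.006],[0.002,0,0],0],[[0,-0.0005,0.0075],[0.002,0,0],0],[[0,-0.0005,0.0085],[0.002,0,0],0],[[0,-0.0005,0.0085],[0.002,0,0],0]])

```text
time: 12.13
tcp_pos: [0.4837, -0.1362, 0.0698]
tool_rot: [3.141, 0.0, -1.571]
contact_force: [-0.3, 0.5, -0.3]
grip_width: 0.0001
```

```bash
python3 -c "
from h import *
read('pics/w12.png')
go([.484,-.136,.065],-90)"
```

```text
strip 228 136 189 36 t 12.13 tcp [ 0.4837 -0.1362  0.0698] F [-0.28  0.52 -0.27]
ticks [240.87, 248.9, 257.0, 265.16, 273.23, 281.18, 289.34, 297.43, 305.54, 313.53, 321.74, 329.88, 337.9, 346.0, 354.02, 362.05, 370.27, 378.35, 386.42, 394.47, 402.62]
mid [241.68, 281.76, 321.75, 361.81, 402.41]
pointer(low) [401.49, 416.0]
t 12.18 tcp [ 0.4838 -0.1363  0.0699] rot [ 3.141  0.    -1.571] F [-0.7  0.8 -0.1] w 0.0002
d [-0.0003 -0.0003  0.0049] w [ 0.0004  0.0004 -0.0001]
```

View pics/w12.png

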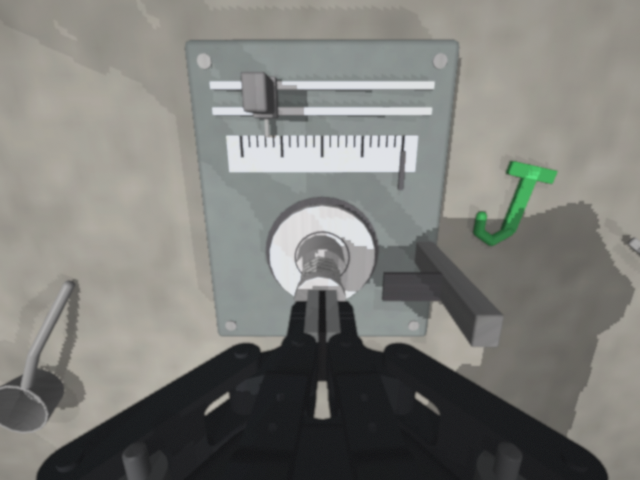

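Not touching yet; the pointer reads 0. Continuing down in small steps.

Call:
carry_out(rows=[[[0,0,0.001],[0,0,0],0],[[0,0,0.002],[0,0,0],0],[[0,0,0.003],[0,0,0],0],[[0,0,0.004],[0,0,0],0],[[0,0,0.004],[0,0,0],0]])

```text
time: 12.6
tcp_pos: [0.4837, -0.1362, 0.0657]
tool_rot: [3.141, 0.0, -1.571]
contact_force: [-0.0, 0.1, -0.2]
grip_width: 0.0
```

```bash
python3 -c "
from h import *
read('pics/w13.png')
go([.484,-.136,.065],-90)"
```

```text
strip 226 136 193 37 t 12.6 tcp [ 0.4837 -0.1362  0.0657] F [-0.05  0.15 -0.24]
ticks [239.16, 247.45, 255.66, 263.98, 272.27, 280.51, 288.67, 296.97, 305.25, 313.4, 321.74, 329.92, 338.15, 346.42, 354.59, 362.9, 371.22, 379.4, 387.56, 395.77, 404.03]
mid [239.99, 280.9, 321.76, 362.56, 403.87]
pointer(low) [226.0, 402.96, 418.0]
t 12.65 tcp [ 0.4837 -0.1362  0.0658] rot [ 3.141  0.    -1.571] F [-0.5  0.2  0.1] w -0.0002
d [-0.0002 -0.0003  0.0008] w [ 0.0006  0.0004 -0.    ]
```

Call:
carry_out(rows=[[[0,0,0.001],[0,0,0],0],[[0,0,0.002],[0,0,0],0],[[0,0,0.003],[0,0,0],0],[[0,0,0.003],[0,0,0],0]])

```text
time: 12.98
tcp_pos: [0.4837, -0.1363, 0.0627]
tool_rot: [3.141, 0.0, -1.571]
contact_force: [-0.2, 0.4, 1.1]
grip_width: 0.0001
```

```bash
python3 -c "
from h import *
read('pics/w14.png')
im=eyes.capture('scene')[:,:,::-1];cv2.imwrite('pics/s14.png',cv2.resize(im[180:240,255:325],None,fx=8,fy=8,interpolation=cv2.INTER_CUBIC))"
```

```text
strip 224 136 196 37 t 12.98 tcp [ 0.4837 -0.1363  0.0627] F [-0.2   0.36  1.11]
ticks [237.93, 246.36, 254.59, 263.11, 271.4, 279.82, 288.19, 296.46, 304.94, 313.33, 321.67, 329.93, 338.34, 346.57, 355.04, 363.37, 371.7, 380.22, 388.47, 396.76, 405.12]
mid [238.8, 280.06, 321.68, 362.96, 396.92, 404.36]
pointer(low) [224.0, 396.05, 419.0]
```

View pics/s14.png

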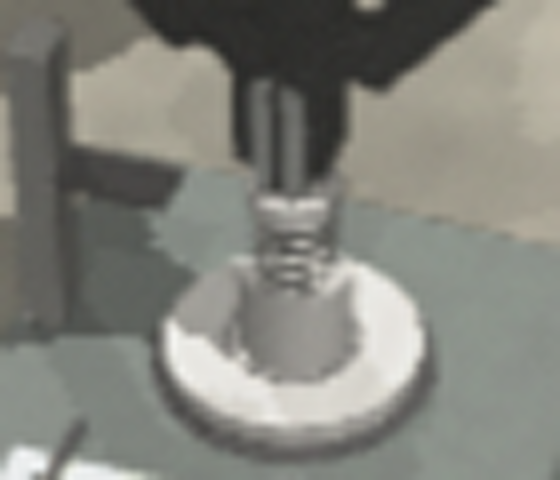

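Contact: the pointer reads about 0.95 N. I'll take more force and height points on the way down.

Call:
carry_out(rows=[[[0,0,0.001],[0,0,0],0],[[0,0,0.002],[0,0,0],0],[[0,0,0.003],[0,0,0],0],[[0,0,0.004],[0,0,0],0],[[0,0,0.004],[0,0,0],0]])

```text
time: 13.5
tcp_pos: [0.4837, -0.1363, 0.0587]
tool_rot: [3.141, 0.0, -1.571]
contact_force: [0.3, 1.1, 1.9]
grip_width: -0.0001
```

```bash
python3 -c "
from h import *
read('pics/w15.png')"
```

```text
strip 222 136 200 38 t 13.5 tcp [ 0.4837 -0.1363  0.0587] F [0.28 1.11 1.95]
ticks [236.2, 244.7, 253.36, 261.77, 270.38, 278.9, 287.42, 295.96, 304.47, 313.01, 321.67, 330.0, 338.54, 347.17, 355.56, 364.09, 372.61, 381.31, 389.67, 398.37, 406.85]
mid [237.02, 279.26, 321.67, 363.85, 388.32, 405.97]
pointer(low) [222.0, 387.42, 421.0]
```

Call:
carry_out(rows=[[[0,0,0.001],[0,0,0],0],[[0,0,0.002],[0,0,0],0],[[0,0,0.003],[0,0,0],0],[[0,0,0.004],[0,0,0],0],[[0,0,0.004],[0,0,0],0]])

```text
time: 13.97
tcp_pos: [0.4837, -0.1363, 0.0546]
tool_rot: [3.141, 0.001, -1.571]
contact_force: [-0.9, -0.2, 3.5]
grip_width: -0.0004
```

```bash
python3 -c "
from h import *
read('pics/w16.png')"
```

```text
strip 220 136 204 39 t 13.97 tcp [ 0.4837 -0.1363  0.0546] F [-0.87 -0.16  3.49]
ticks [234.54, 243.33, 251.86, 260.53, 269.37, 277.95, 286.61, 295.41, 304.14, 312.92, 321.67, 330.3, 338.92, 347.56, 356.37, 364.95, 373.63, 382.43, 391.24, 399.72, 408.57]
mid [235.47, 278.57, 321.68, 364.68, 379.05, 407.73]
pointer(low) [220.0, 378.32, 423.0]
```

Pointer readings: 0.99 N at TCP z 62.7 mm, 2.18 N at 58.7 mm and 3.40 N at 54.6 mm. The slope is a steady 0.2975 N/mm and zero falls at 66.0 mm, where there was no contact at 65.7 mm, so there is no preload. Blade level is therefore TCP z = 50.0 mm. I'll go there and hold over a second.

Call:
carry_out(rows=[[[0,0,0.001],[0,0,0],0],[[0,0,0.002],[0,0,0],0],[[0,0,0.003],[0,0,0],0],[[0,0,0.004],[0,0,0],0],[[0,0,0.0045],[0,0,0],0],[[0,0,0.0045],[0,0,0],0],[[0,0,0.0045],[0,0,0],0]])

```text
time: 14.6
tcp_pos: [0.4837, -0.1363, 0.0502]
tool_rot: [3.141, 0.001, -1.571]
contact_force: [-0.8, -0.3, 4.3]
grip_width: 0.0
```

```bash
python3 -c "
from h import *
read('pics/w17.png')
im=eyes.capture('scene')[:,:,::-1];cv2.imwrite('pics/s17f.png',im);cv2.imwrite('pics/s17.png',cv2.resize(im[180:240,255:325],None,fx=8,fy=8,interpolation=cv2.INTER_CUBIC))
for p in [(.484,-.136,.084),(.484,-.149,.084),(.497,-.136,.084),(.484,-.169,.084),(.492,-.169,.084)]:
  q=proj('scene',p);print(p,np.round((q-[255,180]+.5)*8-.5))
"
```

```text
strip 218 137 208 39 t 14.6 tcp [ 0.4837 -0.1363  0.0502] F [-0.76 -0.35  4.33]
ticks [232.6, 241.44, 250.39, 259.34, 268.26, 276.97, 285.95, 294.77, 303.58, 312.54, 321.61, 330.41, 339.31, 348.26, 357.09, 365.9, 374.73, 383.58, 392.5, 401.45, 410.35]
mid [233.61, 277.58, 321.68, 366.97, 409.49]
pointer(low) [218.0, 367.62, 425.0]
(0.484, -0.136, 0.084) [293. 215.]
(0.484, -0.149, 0.084) [246. 205.]
(0.497, -0.136, 0.084) [276. 247.]
(0.484, -0.169, 0.084) [175. 189.]
(0.492, -0.169, 0.084) [164. 208.]
```

View pics/s17.png

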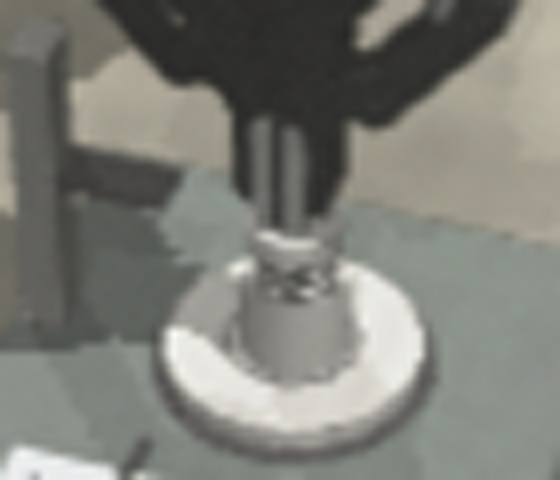

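View pics/w17.png

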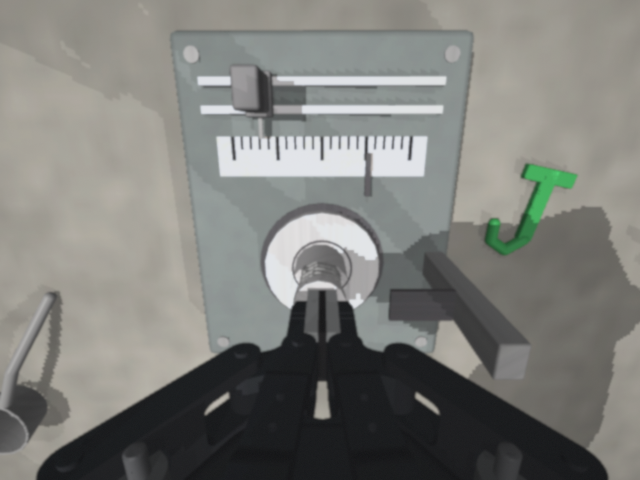

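The scene view puts the button's top where blade level projects, with its front rim near (276,247). The pointer reads about 4.74 N. I'll trim 0.2 mm and hold.

Call:
carry_out(rows=[[[0,0,0.0002],[0,0,0],0],[[0,0,0.0002],[0,0,0],0],[[0,0,0.0002],[0,0,0],0],[[0,0,0.0002],[0,0,0],0],[[0,0,0.0002],[0,0,0],0],[[0,0,0.0002],[0,0,0],0],[[0,0,0.0002],[0,0,0],0],[[0,0,0.0002],[0,0,0],0],[[0,0,0.0002],[0,0,0],0],[[0,0,0.0002],[0,0,0],0],[[0,0,0.0002],[0,0,0],0],[[0,0,0.0002],[0,0,0],0],[[0,0,0.0002],[0,0,0],0],[[0,0,0.0002],[0,0,0],0],[[0,0,0.0002],[0,0,0],0],[[0,0,0.0002],[0,0,0],0]])

```text
time: 16.03
tcp_pos: [0.4838, -0.1363, 0.05]
tool_rot: [3.141, 0.001, -1.571]
contact_force: [0.0, -0.7, 5.6]
grip_width: -0.0002
```

```bash
python3 -c "
from h import *
read('pics/w18.png')
im=cv2.imread('pics/w18.png');cv2.imwrite('pics/w18z.png',cv2.resize(im[120:210,210:440],None,fx=3.4,fy=3.4,interpolation=cv2.INTER_CUBIC))"
```

```text
strip 218 137 208 39 t 16.03 tcp [ 0.4838 -0.1363  0.05  ] F [ 0.03 -0.72  5.65]
ticks [232.56, 241.42, 250.36, 259.32, 268.26, 276.96, 285.91, 294.71, 303.58, 312.54, 321.66, 330.43, 339.32, 348.28, 357.15, 365.93, 374.79, 383.63, 392.56, 401.49, 410.46]
mid [233.5, 277.52, 321.68, 366.93, 409.58]
pointer(low) [218.0, 367.27, 425.0]
```

View pics/w18z.png

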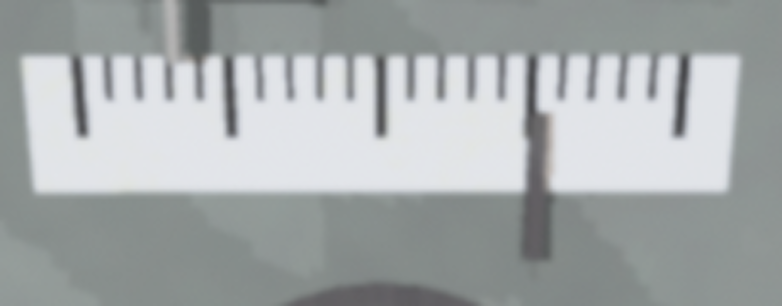

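Held 1.4 s at TCP z = 50.0 mm. The pointer reads 4.80 N and the height fit gives 4.76 N, so I take 4.78 N, which is 23.9 mm. Now lifting straight up and moving over the marker.

Call:
carry_out(rows=[[[0,0,-0.003],[0,0,0],0],[[0,0,-0.008],[0,0,0],0],[[0,0,-0.014],[0,0,0],0],[[0,0,-0.022],[0,0,0],0],[[0,0,-0.035],[0,0,0],0],[[0,0,-0.055],[0,0,0],0],[[0,0,-0.07],[0,0,0],0],[[-0.01,-0.025,-0.07],[0,0,0],0.2],[[-0.02,-0.055,-0.07],[0,0,0],0.5],[[-0.03,-0.08,-0.07],[0,0,0],0.5],[[-0.033,-0.094,-0.07],[0,0,0],0.5],[[-0.033,-0.098,-0.07],[0,0,0],0.5],[[-0.033,-0.098,-0.07],[0,0,0],0.5]])

```text
time: 17.17
tcp_pos: [0.5821, -0.1033, 0.1201]
tool_rot: [3.141, -0.0, -1.57]
contact_force: [-0.2, -0.0, 1.2]
grip_width: 0.043
```

```bash
python3 -c "
from h import *
go([.582,-.1035,.012],-90)
read('pics/w19.png')
s=status.observe()
print(proj('wrist',[.582,-.1035,.072],s))"
```

```text
t 17.17 tcp [ 0.5821 -0.1033  0.1201] rot [ 3.141 -0.    -1.57 ] F [-0.2 -0.   1.2] w 0.043
d [0.0002 0.     0.1081] w [ 0.0007 -0.0002  0.0009]
strip 152 0 80 62 t 17.17 tcp [ 0.5821 -0.1033  0.1201] F [-0.21 -0.02  1.16]
ticks []
mid []
pointer(low) [158.92, 225.51]
[321.89013486 246.35632004]
```

View pics/w19.png

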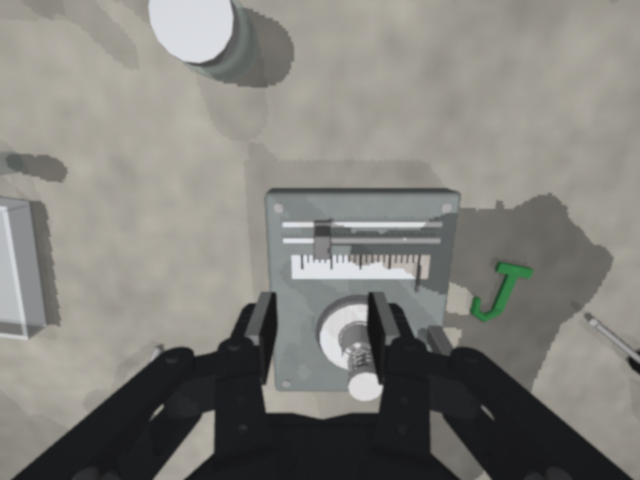

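The marker's grip is at (323,244), as predicted. Descending, then closing on it.

Call:
carry_out(rows=[[[0,0,0.02],[0,0,0],0.5],[[0,0,0.045],[0,0,0],0.5],[[0,0,0.065],[0,0,0],0.5],[[0,0,0.082],[0,0,0],0.5],[[0,0,0.094],[0,0,0],0.5],[[0,0,0.102],[0,0,0],0.5],[[0,0,0.106],[0,0,0],0.5],[[0,0,0.106],[0,0,0],0.5],[[0,0,0.106],[0,0,0],0.3],[[0,0,0.106],[0,0,0],0.2],[[0,0,0.106],[0,0,0],0.1],[[0,0,0.106],[0,0,0],0.05],[[0,0,0.106],[0,0,0],0.05],[[0,0,0.106],[0,0,0],0.05]])

```text
time: 18.38
tcp_pos: [0.5812, -0.1038, 0.015]
tool_rot: [3.141, 0.0, -1.571]
contact_force: [-0.5, -0.3, 5.9]
grip_width: 0.0109
```

```bash
python3 -c "
from h import *
go([.582,-.1622,.014],-90)
s=status.observe()
im=eyes.capture('wrist')[:,:,::-1];cv2.imwrite('pics/w20.png',im)
im=eyes.capture('scene')[:,:,::-1];cv2.imwrite('pics/s20.png',cv2.resize(im[150:300,215:355],None,fx=4,fy=4,interpolation=cv2.INTER_CUBIC))
# scale zero in TCP-consistent world from w18
s8=dict(tool_rot=np.array([3.141,.001,-1.571]),tcp_pos=np.array([.4838,-.1363,.05]))
print(onz('wrist',(410.46,142),.031,s8),onz('wrist',(232.56,142),.031,s8))"
```

```text
t 18.38 tcp [ 0.5812 -0.1038  0.015 ] rot [ 3.141  0.    -1.571] F [-0.5 -0.3  5.9] w 0.0109
d [ 0.0584 -0.0008  0.001 ] w [ 0.0001  0.     -0.0004]
[ 0.5580882  -0.18606223  0.031     ] [ 0.5581139  -0.08552761  0.031     ]
```

View pics/w20.png

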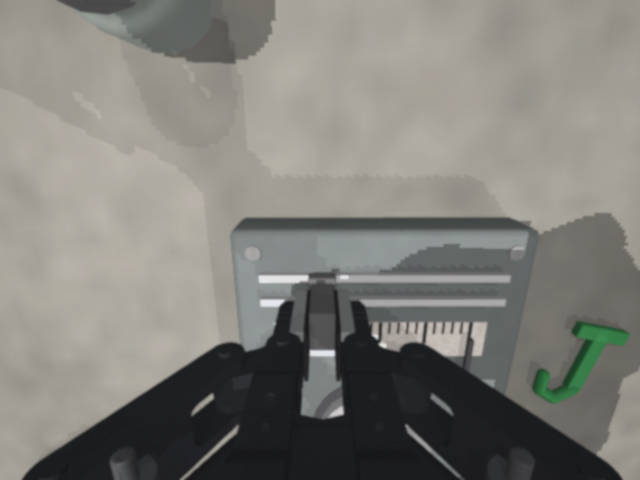

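View pics/s20.png

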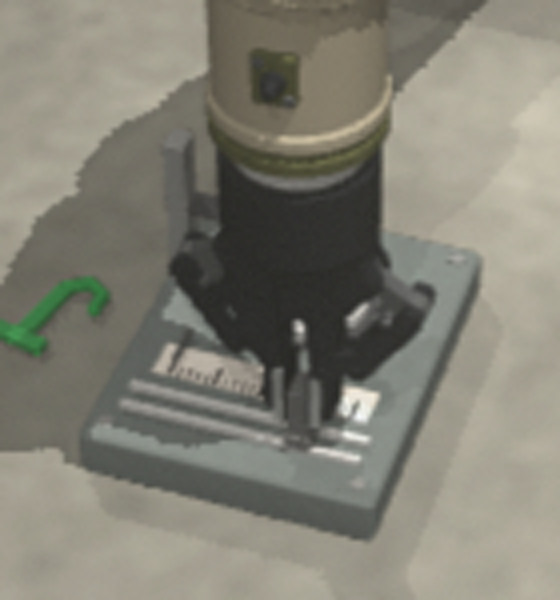

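Gripped, at 10.9 mm. The zero tick, seen in the wrist view, is at world y = -0.186, so the target is y = -0.162. Sliding.

Call:
carry_out(rows=[[[0,0,-0.001],[0,0,0],0.05],[[0.004,0,-0.001],[0,0,0],0.05],[[0.011,0,-0.001],[0,0,0],0.05],[[0.02,0,-0.001],[0,0,0],0.05],[[0.029,0,-0.001],[0,0,0],0.05],[[0.038,0,-0.001],[0,0,0],0.05],[[0.046,0,-0.001],[0,0,0],0.05],[[0.052,0,-0.001],[0,0,0],0.05],[[0.056,0,-0.001],[0,0,0],0.05],[[0.058,0,-0.001],[0,0,0],0.05],[[0.058,0,-0.001],[0,0,0],0.05],[[0.058,0,-0.001],[0,0,0],0.05]])

```text
time: 19.48
tcp_pos: [0.5812, -0.1636, 0.0153]
tool_rot: [3.141, -0.001, -1.572]
contact_force: [4.7, -0.9, -24.1]
grip_width: 0.0109
```

```bash
python3 -c "
from h import *
go([.582,-.162,.014],-90)"
```

```text
t 19.48 tcp [ 0.5812 -0.1636  0.0153] rot [ 3.141e+00 -1.000e-03 -1.572e+00] F [  4.7  -0.9 -24.1] w 0.0109
d [-0.0016 -0.0008  0.0013] w [ 0.0003 -0.0014 -0.0015]
```

I overshot by 1.6 mm and am pulling up on the rails (Fz = -24 N). Correcting both.

Call:
carry_out(rows=[[[-0.0008,0,0.001],[0,-0.001,-0.0015],0.05],[[-0.0016,0,0.001],[0,-0.001,-0.0015],0.05],[[-0.0016,0,0.001],[0,-0.001,-0.0015],0.05],[[-0.0016,0,0.001],[0,-0.001,-0.0015],0.05]])

```text
time: 19.82
tcp_pos: [0.5813, -0.1636, 0.0151]
tool_rot: [-3.141, -0.002, -1.572]
contact_force: [-0.5, -1.7, 0.4]
grip_width: 0.0111
```

```bash
python3 -c "
from h import *
go([.582,-.162,.014],-90)"
```

```text
t 19.82 tcp [ 0.5813 -0.1636  0.0151] rot [-3.141e+00 -2.000e-03 -1.572e+00] F [-0.5 -1.7  0.4] w 0.0111
d [-0.0016 -0.0007  0.0011] w [-0.0009 -0.0015 -0.0013]
```

Call:
carry_out(rows=[[[-0.0015,0,0],[0,-0.001,-0.001],0.05],[[-0.0025,0,0],[0,-0.001,-0.001],0.05],[[-0.0025,0,0],[0,-0.001,-0.001],0.05],[[-0.0025,0,0],[0,-0.001,-0.001],0.05]])

```text
time: 20.15
tcp_pos: [0.5812, -0.161, 0.0151]
tool_rot: [-3.141, -0.001, -1.571]
contact_force: [1.4, -1.0, -4.4]
grip_width: 0.0108
```

```bash
python3 -c "
from h import *
go([.582,-.162,.014],-90)"
```

```text
t 20.15 tcp [ 0.5812 -0.161   0.0151] rot [-3.141e+00 -1.000e-03 -1.571e+00] F [ 1.4 -1.  -4.4] w 0.0108
d [ 0.001  -0.0008  0.0011] w [-0.0008 -0.0006 -0.0002]
```

Releasing gently and rising straight up, to read the marker against the scale from directly above.

Call:
carry_out(rows=[[[0,0,0],[0,0,0],0.2],[[0,0,0],[0,0,0],0.35],[[0,0,0],[0,0,0],0.4],[[0,0,0],[0,0,0],0.4],[[0,0,-0.01],[0,0,0],0.4],[[0,0,-0.03],[0,0,0],0.4],[[0,0,-0.05],[0,0,0],0.4],[[0,0,-0.065],[0,0,0],0.4],[[0,0.03,-0.065],[0,0,0],0.4],[[0,0.04,-0.065],[0,0,0],0.4],[[0,0.04,-0.065],[0,0,0],0.4]])

```text
time: 21.07
tcp_pos: [0.5384, -0.1608, 0.0809]
tool_rot: [3.141, 0.001, -1.573]
contact_force: [-0.4, -0.3, -0.5]
grip_width: 0.034
```

```bash
python3 -c "
from h import *
go([.582,-.162,.014],-90)
read('pics/w22.png')
im=cv2.imread('pics/w22.png');cv2.imwrite('pics/w22z.png',cv2.resize(im[120:290,230:430],None,fx=3.5,fy=3.5,interpolation=cv2.INTER_CUBIC))"
```

```text
t 21.07 tcp [ 0.5384 -0.1608  0.0809] rot [ 3.141e+00  1.000e-03 -1.573e+00] F [-0.4 -0.3 -0.5] w 0.034
d [ 0.0011 -0.0437  0.0669] w [ 0.0005  0.0007 -0.0022]Traceback (most recent call last):
  File "<string>", line 4, in <module>
    read('pics/w22.png')
    ~~~~^^^^^^^^^^^^^^^^
  File "h.py", line 30, in read
    i=max(ok,key=lambda i:st[i,4]); y,h=st[i,1],st[i,3]
ValueError: max() iterable argument is empty
```

View pics/w22.png

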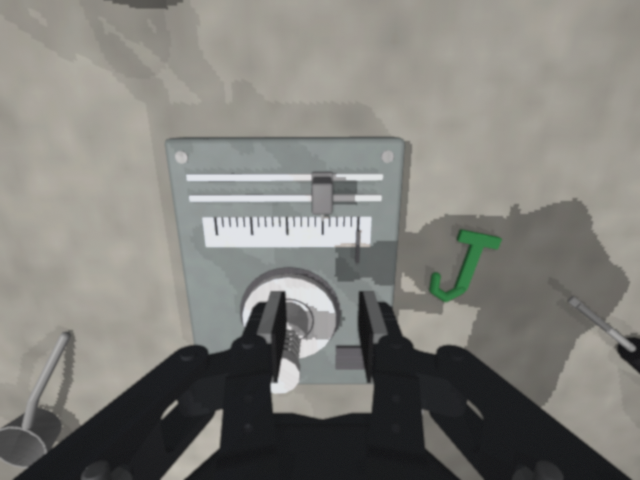

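```bash
python3 -c "
from h import *
im=cv2.imread('pics/w22.png');g=cv2.cvtColor(im,cv2.COLOR_BGR2GRAY).astype(float)
p=g[219:226,200:376].mean(0);i=np.where((p[1:-1]<p[:-2])&(p[1:-1]<=p[2:]))[0]+1
def sub(k):
  a,b,c=p[k-1:k+2]; return round(200+k+.5*(a-c)/(a-2*b+c),2)
print([sub(k) for k in i])
for r in (176,183,190,200,206,210,213): print(r,g[r,300:345].astype(int))
s=dict(tool_rot=np.array([3.141,.001,-1.573]),tcp_pos=np.array([.5384,-.1608,.0809]))
print(onz('wrist',(322,195),.072,s))
cv2.imwrite('pics/w22z.png',cv2.resize(im[150:270,195:395],None,fx=4,fy=4,interpolation=cv2.INTER_CUBIC))"
```

```text
[np.float64(207.0), np.float64(209.0), np.float64(215.15), np.float64(222.25), np.float64(229.44), np.float64(236.62), np.float64(243.73), np.float64(250.88), np.float64(257.94), np.float64(265.04), np.float64(272.17), np.float64(279.27), np.float64(286.4), np.float64(293.73), np.float64(300.8), np.float64(307.84), np.float64(314.85), np.float64(322.19), np.float64(329.07), np.float64(336.42), np.float64(343.61), np.float64(350.79), np.float64(357.81), np.float64(365.0), np.float64(374.5)]
176 [222 222 222 222 221 221 221 221 221 220 209 175 140 123 113 107 106 105
 105 105 105 104 104 104 103 103 103 103 105 109 117 123 130 144 156 170
 190 204 208 208 208 209 208 209 209]
183 [135 133 131 131 131 131 131 132 131 130 123 110  96  91  90  91  91  92
  91  91  91  91  91  91  91  91  90  92  91  89  86  80  80  85  92  95
  97  98  98  97  97  97  97  96  95]
190 [139 138 138 137 137 137 137 137 137 136 129 117 120 134 142 144 145 144
 144 143 142 142 141 141 140 140 140 139 139 136 128 113  94  83  84  90
  92  91  89  90  90  92  92  92  91]
200 [215 215 214 214 214 214 214 213 211 206 191 159 133 133 139 141 142 141
 141 140 139 139 138 138 138 138 137 137 137 134 126 113 107 121 135 143
 145 144 145 144 144 144 145 144 145]
206 [145 145 145 146 145 145 145 146 145 145 138 124 121 129 137 139 139 139
 138 138 138 137 138 137 137 136 137 136 135 133 126 116 112 123 134 140
 143 144 144 143 144 144 144 145 144]
210 [145 146 146 146 146 146 146 147 146 146 139 126 122 129 135 138 138 138
 138 137 136 136 136 136 136 136 136 136 135 132 126 117 115 125 137 143
 146 146 146 146 146 146 145 146 145]
213 [140 143 145 146 145 146 146 147 147 146 145 140 133 128 127 127 127 126
 126 126 128 129 128 126 121 118 117 118 119 120 120 121 127 134 139 142
 144 146 147 147 147 147 146 146 146]
[ 0.58442328 -0.16065819  0.072     ]
```

View pics/w22z.png

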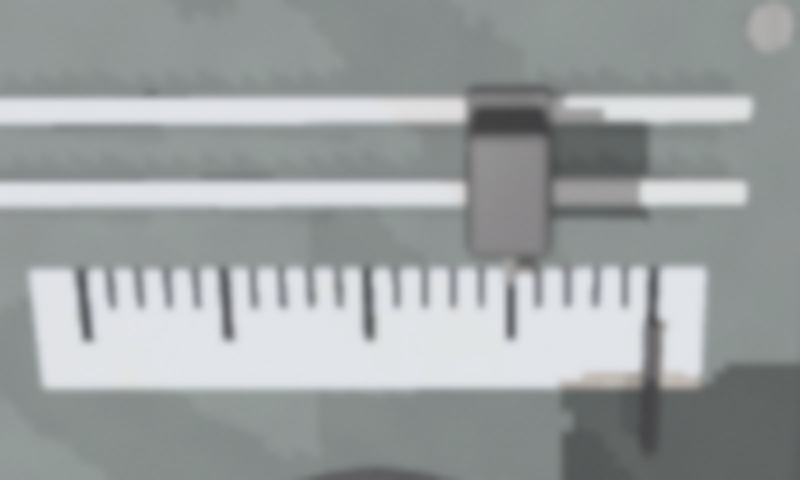

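The grip's centre is at u = 321.9 against the 5 N tick at 322.2 (7.13 px/N), so the marker reads about 5.0 N. I want 4.78 N. The index tip is half hidden from here, so I'll look from over the plate.

Call:
carry_out(rows=[[[0,0,-0.02],[0,0,0],0.1],[[0,0,-0.035],[0,0,0],0],[[0,0.02,-0.035],[0,0,0],0],[[0,0.045,-0.035],[0,0,0],0],[[0.001,0.055,-0.035],[0,0.001,-0.002],0],[[0.001,0.055,-0.035],[0,0.001,-0.002],0]])

```text
time: 21.62
tcp_pos: [0.4836, -0.1618, 0.1158]
tool_rot: [3.141, 0.0, -1.572]
contact_force: [-0.2, -0.4, 0.8]
grip_width: -0.0001
```

```bash
python3 -c "
from h import *
go([.582,-.162,.014],-90)
im=eyes.capture('wrist')[:,:,::-1];cv2.imwrite('pics/w23.png',im)
cv2.imwrite('pics/w23z.png',cv2.resize(im[70:230,195:395],None,fx=4,fy=4,interpolation=cv2.INTER_CUBIC))"
```

```text
t 21.62 tcp [ 0.4836 -0.1618  0.1158] rot [ 3.141  0.    -1.572] F [-0.2 -0.4  0.8] w -0.0001
d [ 1.000e-04 -9.840e-02  1.017e-01] w [ 0.0005  0.0001 -0.0008]
```

View pics/w23z.png

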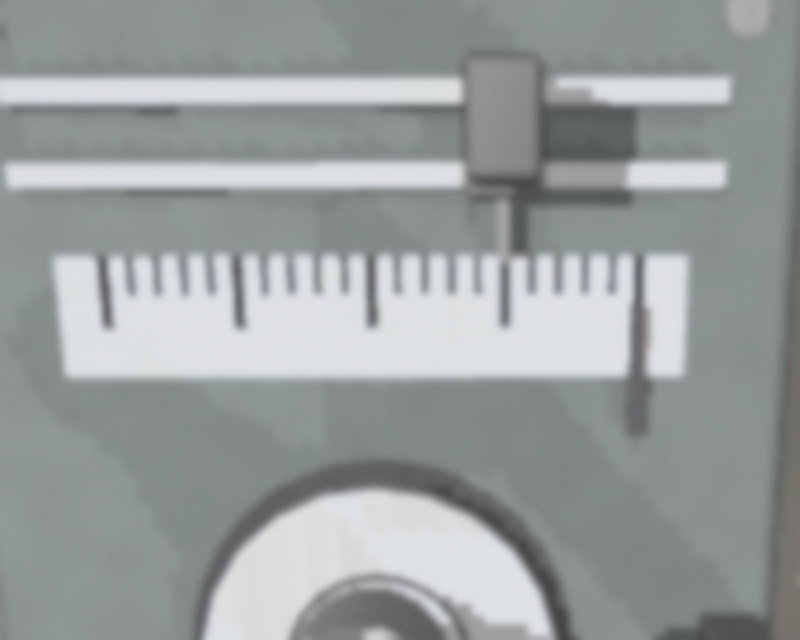

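The index bar is centred on the 5 N tick (504 against 504.5 in the crop), so the marker stands at 5.0 N. I need about 1.1 mm towards zero, so I'll re-grip and nudge.

Call:
carry_out(rows=[[[0,-0.03,0],[0,0,0],0.4],[[0,-0.06,0],[0,0,0],0.4],[[-0.0008,-0.085,0],[0,0,-0.001],0.4],[[-0.0008,-0.097,0.01],[0,0,-0.001],0.4],[[-0.0008,-0.098,0.035],[0,0,-0.001],0.4],[[-0.0008,-0.098,0.06],[0,0,-0.001],0.4],[[-0.0008,-0.098,0.08],[0,0,-0.001],0.4],[[-0.0008,-0.098,0.093],[0,0,-0.001],0.4],[[-0.0008,-0.098,0.099],[0,0,-0.001],0.4],[[-0.0008,-0.098,0.1],[0,0,-0.001],0.4],[[-0.0008,-0.098,0.1],[0,0,-0.001],0.4],[[-0.0008,-0.098,0.1],[0,0,-0.001],0.2],[[-0.0008,-0.098,0.1],[0,0,-0.001],0.1],[[-0.0008,-0.098,0.1],[0,0,-0.001],0.05],[[-0.0008,-0.098,0.1],[0,0,-0.001],0.05],[[-0.0008,-0.098,0.1],[0,0,-0.001],0.05]])

```text
time: 23.0
tcp_pos: [0.5843, -0.1612, 0.0171]
tool_rot: [-3.139, -0.001, -1.57]
contact_force: [0.0, -0.4, 6.9]
grip_width: 0.0104
```

```bash
python3 -c "
from h import *
go([.582,-.162,.015],-90)"
```

```text
t 23.0 tcp [ 0.5843 -0.1612  0.0171] rot [-3.139e+00 -1.000e-03 -1.570e+00] F [ 0.  -0.4  6.9] w 0.0104
d [0.0007 0.0023 0.0021] w [-0.0028 -0.0006  0.001 ]
```

Call:
carry_out(rows=[[[0.0005,0,0],[0,0,0],0.05],[[0.0011,0,0],[0,0,0],0.05],[[0.0011,0,0],[0,0,0],0.05],[[0.0011,0,0],[0,0,0],0.05]])

```text
time: 23.33
tcp_pos: [0.5843, -0.162, 0.0172]
tool_rot: [-3.139, -0.0, -1.57]
contact_force: [0.1, 1.1, -1.5]
grip_width: 0.0107
```

```bash
python3 -c "
from h import *
go([.582,-.1623,.015],-90)"
```

```text
t 23.33 tcp [ 0.5843 -0.162   0.0172] rot [-3.139 -0.    -1.57 ] F [ 0.1  1.1 -1.5] w 0.0107
d [0.0003 0.0023 0.0022] w [-0.0027 -0.0002  0.0012]
```

Call:
carry_out(rows=[[[0.0005,0,0],[0,0,0],0.05],[[0.0005,0,0],[0,0,0],0.05],[[0.0005,0,0],[0,0,0],0.05]])

```text
time: 23.58
tcp_pos: [0.5843, -0.1625, 0.0172]
tool_rot: [-3.139, -0.0, -1.57]
contact_force: [-0.2, 1.5, -0.6]
grip_width: 0.0105
```

Call:
carry_out(rows=[[[0,0,0],[0,0,0],0.2],[[0,0,0],[0,0,0],0.35],[[0,0,0],[0,0,0],0.4],[[0,0,0],[0,0,0],0.4],[[0,0,-0.01],[0,0,0],0.4],[[0,0,-0.03],[0,0,0],0.4],[[0,0,-0.06],[0,0,0],0.4],[[0,0,-0.085],[0,0,0],0.1],[[0,0,-0.098],[0,0,0],0],[[0,0.03,-0.098],[0,0,0],0],[[0,0.065,-0.098],[0,0,0],0],[[0,0.09,-0.098],[0,0,0],0],[[0,0.1,-0.098],[0,0,0],0],[[0,0.1,-0.098],[0,0,0],0]])

```text
time: 24.75
tcp_pos: [0.4817, -0.1625, 0.1153]
tool_rot: [-3.14, 0.001, -1.571]
contact_force: [-0.0, -0.1, 0.7]
grip_width: -0.0002
```

```bash
python3 -c "
from h import *
go([.582,-.162,.014],-90)
im=eyes.capture('wrist')[:,:,::-1];cv2.imwrite('pics/w24.png',im)
cv2.imwrite('pics/w24z.png',cv2.resize(im[70:230,195:395],None,fx=4,fy=4,interpolation=cv2.INTER_CUBIC))
g=cv2.cvtColor(im,cv2.COLOR_BGR2GRAY).astype(int)
for r in range(118,142,3): print(r,g[r,310:335])"
```

```text
t 24.75 tcp [ 0.4817 -0.1625  0.1153] rot [-3.140e+00  1.000e-03 -1.571e+00] F [-0.  -0.1  0.7] w -0.0002
d [-0.0004 -0.1001  0.1015] w [-0.0019  0.0012 -0.0007]
118 [135 135 133 126 118 109 104 106 109 115 129 144 146 131 108  93  94 100
 106 108 108 110 109 111 110]
121 [143 143 140 133 126 125 127 131 134 139 148 159 160 145 120  99 102 119
 131 135 135 135 135 136 139]
124 [144 144 142 138 134 131 130 132 135 138 148 159 160 145 119  98 102 119
 131 135 135 136 135 137 140]
127 [144 143 142 139 136 135 134 134 134 138 148 158 159 143 118  99 101 120
 132 135 135 136 136 138 140]
130 [160 158 153 146 148 154 156 154 150 143 143 155 159 149 128 110 106 121
 142 153 155 155 150 142 142]
133 [222 217 192 161 173 206 220 221 208 163 124 145 183 206 211 199 163 152
 191 217 222 221 207 169 161]
136 [222 218 193 161 173 207 221 222 208 162 118 145 196 219 222 211 171 156
 191 218 223 217 191 152 155]
139 [222 218 193 157 162 201 220 222 209 162 117 146 196 219 222 211 175 158
 192 218 222 218 192 154 159]
```

View pics/w24z.png

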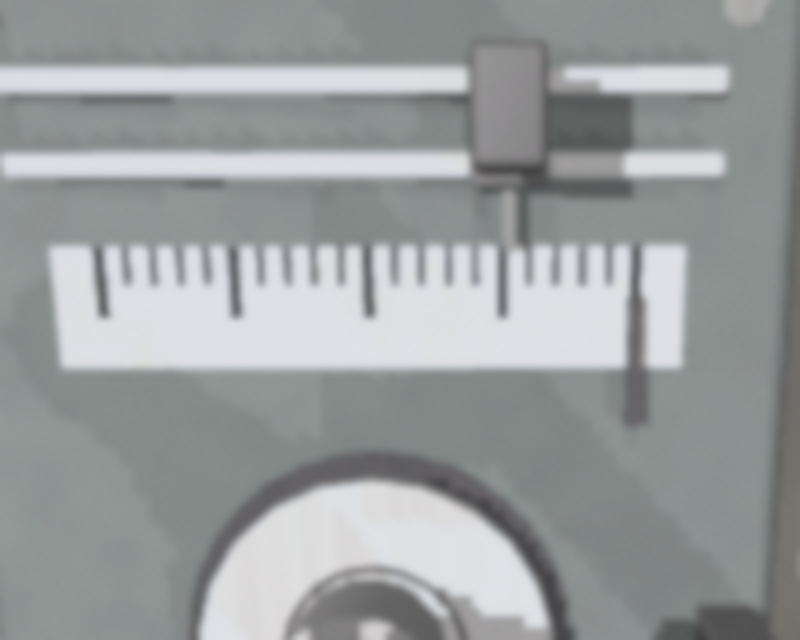

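The index bar is at u = 321.5 and the 5 N tick at 320.1 (6.68 px/N), so the marker reads 4.79 N. I'll back off and make a final check.

Call:
carry_out(rows=[[[0,0,-0.03],[0,0,0],0],[[0,0,-0.07],[0,0,0],0],[[0,0,-0.11],[0,0,0],0],[[-0.03,0,-0.14],[0,0,0],0],[[-0.06,0,-0.15],[0,0,0],0],[[-0.1,0,-0.15],[0,0,0],0],[[-0.14,0,-0.15],[0,0,0],0],[[-0.16,0,-0.15],[0,0,0],0],[[-0.16,0,-0.15],[0,0,0],0]])

```text
time: 25.55
tcp_pos: [0.4854, 0.0031, 0.2656]
tool_rot: [-3.138, 0.001, -1.562]
contact_force: [0.6, -0.2, -0.1]
grip_width: -0.0004
```

```bash
python3 -c "
from h import *
im=eyes.capture('scene')[:,:,::-1];cv2.imwrite('pics/s25.png',im[130:370,140:560].repeat(1,0));print(status.observe()['contact_force'])"
```

```text
[-0.10995724 -0.71579067 -0.31229464]
```

View pics/s25.png

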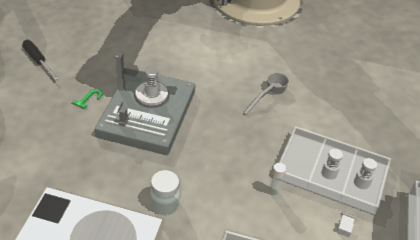

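The cartridge is upright on the plate at (151,88) in the crop. The marker is near 5 N at (122,113), the other two cartridges are in their bays, and nothing else has moved. Handing in.

```bash
python3 -c "
from station import arm
print(arm.sign_off())"
```

```text
the job is handed in; nothing more can be done
None
```

I stood the right-hand cartridge in the middle of the tester's plate, pressed it to blade level and held it there for about 1.4 s. After it sprang back I set the marker to the force I had read, and handed the job in at about 25.6 s.

- **Force at blade level:** the pointer read 4.80 N, and extrapolating the earlier readings gave 4.76 N. I took 4.78 N. The wrist force was too noisy (4.3 and 5.6 N) to help.
- **Height:** I set blade level at 16 mm below first contact, because the readings fell on a straight line back to the contact point. The scene view agreed to about 1 mm; I had no more exact check of the level.
- **Marker:** on the last close look its index stood at 4.79 N. It first landed at 5.0 N, so I gripped it again and nudged it.
- **Final scene view:** the cartridge was upright on the plate, and the other two were in their bays. The bystanders looked unmoved and the gripper was clear of everything.

**What went wrong or disagreed:**
- **Fingertip offset:** the real fingertips sit about 34 mm behind the reported TCP. Because of that, my first grasp closed on the cartridge's coil for a moment while it was still in its bay. I reopened and took it by the cup.
- **Marker slide:** while sliding the marker I briefly pulled up on it with about 24 N. I eased that off straight away.

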